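# Stow taper wedges in a flat crosswise stack under the hold-down

## Task

Finish stowing the taper wedges on the stand, where one long wedge already lies between the lips: lay the other long one on it, thick end over thin end so that the top is level, then stack the two short ones in the same head-to-tail way crosswise on that pair, all centred over the middle of the stacking place. When the stack is complete, bring the hold-down over until its foot rests on top. Leave the reel, bottle, hammer and welding square where they are.

Things in the scene. Friction and masses are not known exactly. Their poses are not given: they have to be found in the camera images.
- long_a_c (a point): centre (half-way up, mid-length) of one of two long cast-aluminium wedges, 140 mm long, 44 wide (parallel upright sides), 44 thick at one end, 20 at the other, 0.5 kg. Flat underside 16 mm below this point along -z; top slopes at 9.7 degrees. x: along its length to the thick end; y: across; z: square to the underside. Already on the stand, on its underside, between the lips
- long_a_slope (a point): middle of the sloping top face of that long wedge, 32 mm above the middle of its underside; z is square to the slope (outward), x runs up the slope to the thick end
- long_b_c (a point): centre (half-way up, mid-length) of one of two long cast-aluminium wedges, 140 mm long, 44 wide (parallel upright sides), 44 thick at one end, 20 at the other, 0.5 kg. Flat underside 16 mm below this point along -z; top slopes at 9.7 degrees. x: along its length to the thick end; y: across; z: square to the underside. Starts on its underside on the bench, yaw varies
- long_b_slope (a point): middle of the sloping top face of that long wedge, 32 mm above the middle of its underside; z is square to the slope (outward), x runs up the slope to the thick end
- short_a_c (a point): centre (half-way up, mid-length) of one of two short cast-aluminium wedges, 110 mm long, 44 wide (parallel upright sides), 34 thick at one end, 18 at the other, 0.32 kg. Flat underside 13 mm below this point along -z; top slopes at 8.3 degrees. x: along its length to the thick end; y: across; z: square to the underside. Starts on its underside on the bench, yaw varies
- short_a_slope (a point): middle of the sloping top face of that short wedge, 26 mm above the middle of its underside; z is square to the slope (outward), x runs up the slope to the thick end
- short_b_c (a point): centre (half-way up, mid-length) of one of two short cast-aluminium wedges, 110 mm long, 44 wide (parallel upright sides), 34 thick at one end, 18 at the other, 0.32 kg. Flat underside 13 mm below this point along -z; top slopes at 8.3 degrees. x: along its length to the thick end; y: across; z: square to the underside. Starts on its underside on the bench, yaw varies
- short_b_slope (a point): middle of the sloping top face of that short wedge, 26 mm above the middle of its underside; z is square to the slope (outward), x runs up the slope to the thick end
- stand: blue stowage stand fixed to the bench; origin at bench level under the middle of the stacking place, z up. Base plate 10 mm thick, x -40 to +115, y -91 to +91 mm. Two lips rise 8 mm above the plate across its y ends, 164 mm apart inside: the bottom wedge (long_a) lies along y between them. At x = +95 two lugs, 152 mm high, within 26 mm of y = 0, carry the hold-down
- stand_mid (a point): middle of the stacking place, on top of the stand's base plate; same axes as the stand
- hinge (a point): hinge axis of the hold-down, 140 mm above the bench, 95 mm to +x of the middle of the stacking place; the axis runs along the stand's y
- holddown (a joint): angle of the hold-down bar, rad: 0 level (pointing to the stand's -x, over the stacking place), pi/2 upright; starts open at 1.75 to 2.0, leaning away from the stack; stop at 2.1. Damped, stiff hinge: it stays where left near upright, and sinks slowly by its own weight below about 0.9; a few N at its end moves it. On a proper stack (about 125 mm high) it rests at about 0.06
- holddown_bar (a point): middle of the black cross bar (round, 14 mm thick, 84 mm long, along the stand's y) at the free end of the hold-down, 165 mm from the hinge. The hold-down is a flat steel bar 26 mm wide, 8 thick, with a round rubber foot, 24 mm across, 95 mm from the hinge, its sole 20 mm below the bar's middle
- reel: wire reel lying flat, black, 90 mm across, 55 mm high; origin at its underside; bystander
- spray: white bottle, 60 mm across, 170 mm high; origin at its underside; bystander
- hammer: hammer 240 mm long lying flat; origin under its middle; bystander
- square: red triangular welding square, legs 90 mm, 18 mm thick, lying flat; origin under its middle; bystander
Things that resemble listed ones, but are neither listed nor needed, are in the scene too. Leave any yellow look-alike of the part that bears long_b_c alone. Leave any turquoise look-alike of the part that bears short_b_c alone.

How it is judged:
On the way, in this order (a step that is already met when the one before it is completed fails the run):
1. the two long wedges lie on the stand as a level pair (horizontal distance between each of long_a_c, long_b_c and stand_mid below 0.02 m and angle between the y axis of each of long_a_c, long_b_c and the x axis of stand, either way round below 0.17 rad and angle between the z axis of any of long_a_c, long_a_slope and the z axis of stand, either way round below 0.06 rad and angle between the z axis of any of long_b_c, long_b_slope and the z axis of stand, either way round below 0.06 rad and ((z of long_a_c in the frame of stand between 0.018 and 0.034 m and z of long_b_c in the frame of stand between 0.049 and 0.066 m) or (z of long_b_c in the frame of stand between 0.018 and 0.034 m and z of long_a_c in the frame of stand between 0.049 and 0.066 m))), for 0.2 s.
2. the two short wedges lie crosswise on them as a level pair, the long pair still in place (all of step 1 and horizontal distance between each of short_a_c, short_b_c and stand_mid below 0.02 m and angle between the y axis of each of short_a_c, short_b_c and the y axis of stand, either way round below 0.17 rad and angle between the z axis of any of short_a_c, short_a_slope and the z axis of stand, either way round below 0.06 rad and angle between the z axis of any of short_b_c, short_b_slope and the z axis of stand, either way round below 0.06 rad and ((z of short_a_c in the frame of stand between 0.078 and 0.095 m and z of short_b_c in the frame of stand between 0.103 and 0.121 m) or (z of short_b_c in the frame of stand between 0.078 and 0.095 m and z of short_a_c in the frame of stand between 0.103 and 0.121 m))), for 0.2 s.
At the end, for the whole second after the job is handed in: Long pair along the stand's y on the plate, short pair along x on top (either short first); each centre within 20 mm of the stacking middle, square within 0.17 rad, underside or slope level within 0.06 rad; hold-down on the stack at 0.01 to 0.12 rad (all of step 2 and value of joint holddown between 0.01 and 0.12 rad); the robot touches nothing.
It fails at once if the reel is shifted more than 25 mm or tipped (distance of reel from where it was at the start of the episode above 0.025 m or angle between reel's own z axis and vertical above 0.3 rad).
It fails at once if the spray is shifted more than 25 mm or tipped (distance of spray from where it was at the start of the episode above 0.025 m or angle between spray's own z axis and vertical above 0.3 rad).
It fails at once if the hammer is shifted more than 25 mm or tipped (distance of hammer from where it was at the start of the episode above 0.025 m or angle between hammer's own z axis and vertical above 0.3 rad).
It fails at once if the square is shifted more than 25 mm or tipped (distance of square from where it was at the start of the episode above 0.025 m or angle between square's own z axis and vertical above 0.3 rad).
It also fails if it takes over 72 s, if anything falls off the work surface, if the arm or the gripper's body presses on something with over 40 N, if the wrist force passes 120 N, or if a joint passes its speed limit or range.

## Robot

A 6-joint arm with a two-finger parallel gripper is mounted at the origin on the work surface. World frame = base frame: x ahead of the robot, y to its left, z up, the work surface at z = 0. Lengths are in m, angles in rad, forces in N, time in s.
With the tool pointing down it reaches from about 0.3 to 0.95 m from the base axis. Payload 3.1 kg.
Tool frame: the origin (TCP) lies on the front face of the gripper's body, between the roots of the fingers; the fingertips stand 73 mm ahead of it and the grasp point (between the pads) lies 54 mm ahead of it; y points along the fingers, x is the direction in which the jaws open and shut, and the axes are right-handed (so a half turn about y gives the same grasp; the last joint's range is limited). The gripper opens to 85 mm and grips with 20 to 120 N. Pads are 22 mm wide; open, the fingers measure 114 mm over their backs; the gripper's body (76 mm by 85 mm) begins 54 mm behind the grasp point. The pads swing forward as they close: fully open they stand 13 mm farther back than shut.
Start: joints at [1.098, 0.308, 1.634, -0, 1.2, -0.07], TCP at [0.245, 0.575, 0.304] pointing down, gripper open.
Joint ranges: [-3.06, 3.06], [-0.79, 1.96], [0.05, 2.63], [-1.19, 4.34], [0.05, 2.64], [-2.94, 2.94]. Speed limits (rad/s): [2.79, 2.79, 3.14, 3.14, 3.14, 3.14].

## Interface

Orientations are given as a rotation vector (axis times angle).
In Python, from rig import read_state, grab_frame, calibration, close_job, search_frame, masks_of gives the robot as it stands. The module is installed in compiled form; this text tells all that it offers.
- The arm moves only by the shell command python3 -m crank 'ROWS' [OPENING] [FORCE]. ROWS is a JSON object of lists of equal length, an entry for each row: "delta_pos": the shift along the tool's x, y, z in m, a list of three; "rot": the turn, a rotation vector about the tool's x, y, z in rad, a list of three. In form: {"delta_pos": [[tx, ty, tz], ...], "rot": [[rx, ry, rz], ...]}. A call has 1 to 10 rows; each row is the pose to reach, as a shift and turn from the pose commanded when the call began, along the tool's axes at that moment; what a row does not reach only later rows make up. A row lasts 1/12 s, in which the tool goes at most 41.7 mm and 7.16 degrees, less where a joint would pass 70% of its speed; a pose out of reach is approached as far as the arm can. A call with a gripper value outside its range is refused whole. OPENING is the gripper command: -1 is shut, 1 is fully open, values between are in proportion, set as the call begins (- or left out, the last holds). The fingers move at their own pace and stop on an object; FORCE is the grip in N (left out, the last holds). Time passes only in rows, so rows that repeat a pose let the fingers close. It gives the time, the measured TCP pose, the force and the opening at its end, in the units of the state.
- read_state(): the state, without advancing time (a new reading comes with each control period).
- grab_frame(name): name is "side" or "top" or "wrist"; returns (picture, depth): 400x640x3 uint8, blue, green, red; 400x640 float32, m along the optical axis (not along the pixel's ray), 0 where there is no reading.
- calibration(name): a dict with "camera_matrix" (3x3 intrinsics, pixels), "extrinsics" (4x4, takes a point from world to camera coordinates). Camera axes: x right, y down, z forward; pixel columns grow to the right and rows downward; lengths in m; the calibration is good to about 2 mm. A picture is of the moment at which its call begins: read the wrist's pose just before it. calibration takes no time and is no camera call; for the wrist camera it gives the pose at the moment of the call.
- close_job(): hands the job in, once; it reports no verdict.
Trained networks look in the newest picture that a camera, given by its name, has taken for a name from the list of things; names that differ only in an ending like _2 or _b are one class to them, and where a whole thing is asked for, a point or a joint stands for the part that bears it (a point fixed in the world has none). Each returns a list of dicts, best first, with "score" (0 to 1); they miss things now and then, are a little off and sometimes report something else, mostly with a low value. They report only what shows in the picture. A call takes as long as a camera call. They do not tell look-alikes from the thing itself.
- search_frame(name, camera): "point" ([x, y, z] in m, in world coordinates, good to about 4 mm: the middle of the surface that is visible of it).
- masks_of(name, camera): "mask" (400x640 bool, what is visible of it).
The state is a dict: "t": time; "joint_pos": joint angles; "joint_vel": joint speeds; "effort": joint torques, N m; "eef_pos": TCP position; "tcp_rot": TCP orientation; "force": force on the tool from outside, world axes, zero at the start; "torque": the same for the moment, N m; "gripper_width": opening from 0.0 (shut) to 1.0 (fully open).
Only numpy, scipy, OpenCV 4.12 (cv2) and the standard library are available. Lean on these libraries where they do the work, as an engineer would, in place of code of your own. Each camera call takes 0.05 s, during which the arm holds its last target.

## Working session

There is one attempt and no reset: what is moved stays moved. The work goes in short steps, Python scripts to look and compute and a shell command to move; the robot and the scene stay as the last step left them, time stands still between calls to the robot, and variables do not carry over. Pictures are saved under pics/ and viewed, and the job is handed in when it is done.

```bash
mkdir -p pics; ls
python3 - <<'E'
from rig import *
import cv2,numpy as np
s=read_state();print(s)
for n in ["side","top","wrist"]:
    p,d=grab_frame(n);cv2.imwrite(f"pics/{n}0.png",p);np.save(f"pics/{n}0.npy",d)
    c=calibration(n);print(n,c["camera_matrix"].tolist(),np.round(c["extrinsics"],3).tolist())
E
```

```text
pics
{'t': 0.0, 'joint_pos': array([ 1.09833035e+00,  3.09027661e-01,  1.63521204e+00, -2.86743968e-05,
        1.19967827e+00, -6.97219194e-02]), 'joint_vel': array([ 0.00044113, -0.00046743,  0.00114878, -0.00055456, -0.00040074,
        0.00072093]), 'effort': array([ 3.44700557e-04, -4.15244114e+01, -2.76668608e+01, -2.55244129e-05,
        1.03629014e-02, -8.98882206e-06]), 'eef_pos': array([0.24470701, 0.57438366, 0.30262062]), 'tcp_rot': array([-1.37442377, -0.90612852,  0.90943994]), 'force': array([-0.12847465, -0.52769577, -0.17550005]), 'torque': array([-0.00363023, -0.00374945,  0.02979817]), 'gripper_width': 0.9979054892287124}
side [[430.559519020281, 0.0, 322.8629833705879], [0.0, 430.559519020281, 196.37048504728983], [0.0, 0.0, 1.0]] [[0.999, -0.046, 0.014, -0.536], [-0.014, -0.564, -0.825, 0.134], [0.046, 0.824, -0.564, 1.175], [0.0, 0.0, 0.0, 1.0]]
top [[448.4910468179509, 0.0, 315.6638053384944], [0.0, 448.4910468179509, 205.68792479101847], [0.0, 0.0, 1.0]] [[0.007, -1.0, 0.001, 0.046], [-0.996, -0.007, -0.087, 0.538], [0.087, -0.0, -0.996, 1.25], [0.0, 0.0, 0.0, 1.0]]
wrist [[305.6902975315987, 0.0, 325.0264738792951], [0.0, 305.6902975315987, 194.06701645360044], [0.0, 0.0, 1.0]] [[0.392, 0.92, -0.003, -0.624], [0.883, -0.375, 0.281, -0.036], [0.258, -0.112, -0.96, 0.379], [0.0, 0.0, 0.0, 1.0]]
```

View pics/side0.png

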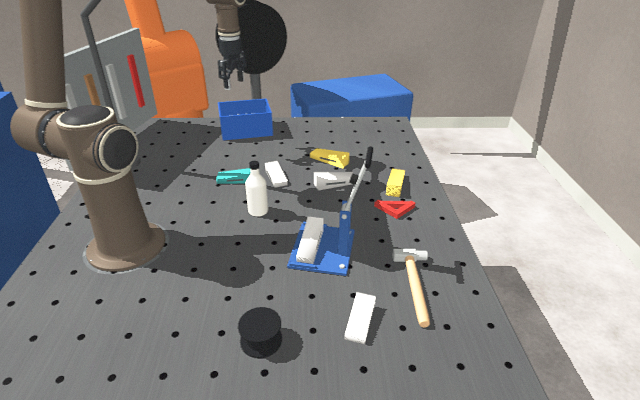

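View pics/top0.png

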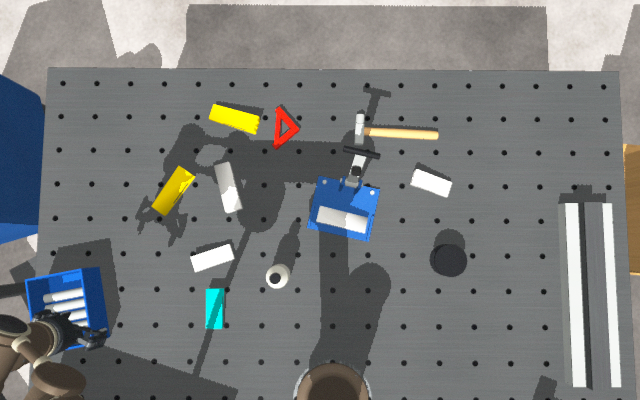

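View pics/wrist0.png

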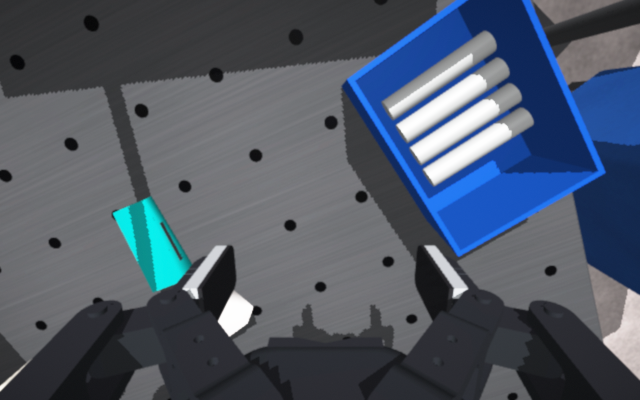

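Run:
```python
from rig import *
from scipy.spatial.transform import Rotation as R
s=read_state();print(np.round(R.from_rotvec(s['tcp_rot']).as_matrix(),3)) if 0 else print(R.from_rotvec(s['tcp_rot']).as_matrix().round(3))
for n in ["long_a_c","short_a_c","stand","holddown","holddown_bar","reel","spray","hammer","square"]:
    for cam in ["top","side"]:
        r=search_frame(n,cam)
        print(n,cam,[(round(x['score'],2),[round(float(v),3) for v in x['point']]) for x in r])
print(read_state()['t'])
```

```text
[[ 0.392 -0.001 -0.92 ]
 [ 0.92  -0.002  0.392]
 [-0.002 -1.     0.   ]]
long_a_c top [(0.95, [0.497, -0.021, 0.045])]
long_a_c side [(0.87, [0.5, -0.036, 0.038]), (0.69, [0.385, -0.335, 0.054])]
short_a_c top []
short_a_c side [(0.67, [0.609, -0.058, 0.243]), (0.6, [0.603, -0.293, 0.027])]
stand top [(0.95, [0.569, -0.042, 0.01]), (0.31, [0.588, 0.301, 0.029])]
stand side [(0.74, [0.569, -0.064, 0.008])]
holddown top [(0.84, [0.623, -0.049, 0.268])]
holddown side [(0.65, [0.606, -0.294, 0.023]), (0.64, [0.61, -0.059, 0.24])]
holddown_bar top [(0.82, [0.622, -0.043, 0.264])]
holddown_bar side [(0.58, [0.612, -0.059, 0.243])]
reel top [(0.88, [0.39, -0.312, 0.052]), (0.72, [0.588, 0.297, 0.033])]
reel side [(0.62, [0.386, -0.34, 0.051])]
spray top [(0.98, [0.353, 0.146, 0.115])]
spray side [(0.55, [0.574, -0.063, 0.01])]
hammer top [(0.85, [0.749, -0.15, 0.022])]
hammer side [(0.64, [0.748, -0.163, 0.024])]
square top [(0.64, [0.756, 0.152, 0.012]), (0.62, [0.604, -0.279, 0.025])]
square side [(0.97, [0.759, 0.146, 0.022]), (0.56, [0.747, -0.16, 0.026]), (0.35, [0.61, -0.294, 0.025])]
1.05
```

```bash
cat > h.py <<'E'
from rig import *
import cv2,numpy as np
from scipy.spatial.transform import Rotation as R
def cloud(n,d,c=None):
    c=c or calibration(n);K=c["camera_matrix"];E=c["extrinsics"]
    v,u=np.mgrid[0:400,0:640]
    P=np.stack([(u-K[0,2])/K[0,0]*d,(v-K[1,2])/K[1,1]*d,d],-1)
    W=(P-E[:3,3])@E[:3,:3]
    W[d<=0]=np.nan
    return W
def proj(n,p,c=None):
    c=c or calibration(n);q=c["extrinsics"][:3,:3]@np.array(p)+c["extrinsics"][:3,3];q=c["camera_matrix"]@q
    return q[:2]/q[2]
E
python3 - <<'E'
from h import *
for n in ["top","side"]:
    d=np.load(f"pics/{n}0.npy");W=cloud(n,d);p=cv2.imread(f"pics/{n}0.png")
    # bench check
    m=(abs(W[...,2])<0.01)&(W[...,0]>0.3)&(W[...,0]<0.8)&(abs(W[...,1])<0.4)
    Q=W[m];A=np.c_[Q[:,:2],np.ones(len(Q))];s=np.linalg.lstsq(A,Q[:,2],rcond=None)[0];print(n,"bench",s,np.std(Q[:,2]-A@s))
    for nm,(x,y,r,zmin) in dict(long_b=(.6,.28,.095,.01),s1=(.41,.32,.065,.01),s2=(.604,-.285,.075,.01),long_a=(.507,-.03,.085,.022)).items():
        m=(np.hypot(W[...,0]-x,W[...,1]-y)<r)&(W[...,2]>zmin)&(W[...,2]<.06)
        # largest comp
        k,l,st,_=cv2.connectedComponentsWithStats(m.astype(np.uint8));
        i=1+np.argmax(st[1:,4]);m=l==i
        Q=W[m]
        # ransac-ish slope: iteratively fit
        t=np.ones(len(Q),bool)
        for _ in range(8):
            A=np.c_[Q[:,:2],np.ones(len(Q))];s=np.linalg.lstsq(A[t],Q[t,2],rcond=None)[0]
            res=Q[:,2]-A@s;t=abs(res)<max(.0025,1.5*np.std(res[t]))if _<4 else abs(res)<.003
        T=Q[t];(cx,cy),(w,h),a=cv2.minAreaRect(T[:,:2].astype(np.float32)*1000)
        bx=cv2.boxPoints(((cx,cy),(w,h),a));e=[bx[1]-bx[0],bx[2]-bx[1]];e=e[np.argmax([np.linalg.norm(q) for q in e])]
        yaw=np.arctan2(e[1],e[0]);g=s[:2]
        if np.dot(g,e)<0: yaw+=np.pi
        print(n,nm,len(Q),t.sum(),"rect",round(cx),round(cy),round(w),round(h),"yaw->thick",np.degrees(yaw).round(1),"gradyaw",np.degrees(np.arctan2(g[1],g[0])).round(1),"slope",np.degrees(np.arctan(np.hypot(*g))).round(1),"zc",(s[0]*cx/1000+s[1]*cy/1000+s[2]).round(4),"med",np.median(Q[:,:2],0).round(3))
E
```

```text
top bench [-0.00051613  0.00020084  0.00095755] 0.0029119581887073827
top long_b 807 587 rect 592 302 140 44 yaw->thick 196.8 gradyaw -159.8 slope 9.6 zc 0.0325 med [0.588 0.301]
top s1 550 413 rect 393 332 44 95 yaw->thick 109.2 gradyaw 107.1 slope 7.8 zc 0.0254 med [0.394 0.332]
top s2 639 464 rect 606 -280 111 45 yaw->thick 71.2 gradyaw 67.4 slope 8.5 zc 0.0263 med [ 0.606 -0.277]
top long_a 805 605 rect 500 -24 140 44 yaw->thick 76.8 gradyaw 80.7 slope 9.5 zc 0.0423 med [ 0.5   -0.022]
side bench [-0.00079831  0.00025418  0.00087463] 0.0022210145767816154
side long_b 474 267 rect 592 301 139 52 yaw->thick 196.7 gradyaw -166.2 slope 9.5 zc 0.0316 med [0.574 0.285]
side s1 277 213 rect 394 330 45 98 yaw->thick 109.2 gradyaw 113.2 slope 7.9 zc 0.0242 med [0.393 0.327]
side s2 946 860 rect 606 -281 113 44 yaw->thick 70.6 gradyaw 72.0 slope 8.1 zc 0.0259 med [ 0.605 -0.286]
side long_a 759 644 rect 500 -26 146 45 yaw->thick 76.9 gradyaw 72.1 slope 9.8 zc 0.0417 med [ 0.5   -0.032]
```

Run:
```python
from h import *
for n in ["top","side"]:
    d=np.load(f"pics/{n}0.npy");W=cloud(n,d);p=cv2.imread(f"pics/{n}0.png").astype(int)
    blue=(p[...,0]>p[...,2]*1.6)&(p[...,0]>p[...,1]*1.3)
    m=blue&(W[...,2]>.004)&(W[...,2]<.022)&(np.hypot(W[...,0]-.54,W[...,1]+.03)<.16)
    Q=W[m];print(len(Q),np.percentile(Q[:,2],[5,25,50,75,95]).round(4))
    (cx,cy),(w,h),a=cv2.minAreaRect(Q[:,:2].astype(np.float32)*1000);print(n,cx,cy,w,h,a)
    # stand frame
    yaw=np.radians(a if abs(a)<45 else a-90)
    print("yaw",np.degrees(yaw))
    c,s=np.cos(yaw),np.sin(yaw)
    o=np.array([cx,cy])/1000-np.array([c,s])*.0375;print("stand_mid",o)
    # percentiles in the stand frame
    q=(Q[:,:2]-o)@np.array([[c,-s],[s,c]]);print(np.percentile(q,[.5,1,99,99.5],axis=0).round(4).tolist())
    # lugs & bar
    m=blue&(W[...,2]>.04)&(W[...,2]<.17)&(np.hypot(W[...,0]-.6,W[...,1]+.05)<.1);L=W[m]
    if len(L):print("lugs",(((L[:,:2]-o)@np.array([[c,-s],[s,c]])).min(0)).round(3),(((L[:,:2]-o)@np.array([[c,-s],[s,c]])).max(0)).round(3),L[:,2].max())
    m=(W[...,2]>.16)&(W[...,2]<.33)&(np.hypot(W[...,0]-.62,W[...,1]+.05)<.12);B=W[m]
    b=np.c_[(B[:,:2]-o)@np.array([[c,-s],[s,c]]),B[:,2]]
    t=b[:,2]>b[:,2].max()-.02
    print("bar",b.mean(0),b.max(0),b.min(0),"top",b[t].mean(0),b[t].min(0),b[t].max(0))
    d0=b[~t];print("ang",np.degrees(np.arctan2(d0[:,2]-.14,-(d0[:,0]-.095)))[:200:20].round(1))
    m=(np.hypot(W[...,0]-.395,W[...,1]-.335)<.08)&(W[...,2]>.01)&(W[...,2]<.06)
    k,l,st,_=cv2.connectedComponentsWithStats(m.astype(np.uint8));i=1+np.argmax(st[1:,4]);Q=W[l==i];Q=Q[Q[:,2]>.014]
    print("s1",cv2.minAreaRect(Q[:,:2].astype(np.float32)*1000))
```

```text
2351 [0.0063 0.0087 0.0104 0.0124 0.016 ]
top 533.3089599609375 -29.407432556152344 182.08689880371094 155.70924377441406 77.71404266357422
yaw -12.285957336425781
stand_mid [ 0.49666779 -0.02142777]
[[-0.0398, -0.0895], [-0.0393, -0.0888], [0.1129, 0.0897], [0.114, 0.0903]]
lugs [ 0.082 -0.025] [0.105 0.026] 0.15619017614001995
bar [0.12732428 0.00038287 0.26698058] [0.14908827 0.04148416 0.31112656] [ 0.09512135 -0.04207256  0.16034033] top [1.41047898e-01 9.56794041e-05 3.03442542e-01] [ 0.13433961 -0.04207256  0.2920664 ] [0.14908827 0.04148416 0.31112656]
ang [105.7 105.7 105.5 105.2 104.6 105.4 102.6 104.7  99.5  96.3]
s1 ((390.34722900390625, 339.8345031738281), (44.15509796142578, 111.54266357421875), 19.442861557006836)
1594 [0.0068 0.0089 0.01   0.0112 0.0164]
side 532.72705078125 -31.428253173828125 184.66859436035156 155.06533813476562 77.91947937011719
yaw -12.080520629882812
stand_mid [ 0.49605751 -0.02358002]
[[-0.039, -0.0909], [-0.0388, -0.0903], [0.1139, 0.0885], [0.1144, 0.0901]]
lugs [ 0.082 -0.028] [0.107 0.025] 0.15393446690493778
bar [ 0.12470173 -0.00798331  0.25161356] [0.14907891 0.0424999  0.30695845] [ 0.09701372 -0.04247227  0.16000516] top [ 0.14235961 -0.0083465   0.30245018] [ 0.13536503 -0.04247227  0.291416  ] [0.14907891 0.0424999  0.30695845]
ang [105.  104.8  97.6  96.9 105.4 101.7  97.   97.6 104.9 107.7]
s1 ((391.0937805175781, 337.6886901855469), (45.974857330322266, 113.7289047241211), 20.23660659790039)
```

```bash
cat >> h.py <<'E'
MID=np.array([.4964,-.0225]);SY=np.radians(-12.2)
def wpose(x,y,z,yaw,pitch=0):  # yaw deg of wedge x axis, pitch deg positive = thick end down
    return R.from_euler('ZY',[yaw,pitch],degrees=True).as_matrix(),np.array([x,y,z])
def tdown(psi):
    c,s=np.cos(np.radians(psi)),np.sin(np.radians(psi))
    return np.array([[c,0,-s],[s,0,c],[0,-1,0]])
def tcp():
    s=read_state();return R.from_rotvec(s['tcp_rot']).as_matrix(),np.array(s['eef_pos']),s
def go(Rg,pg,Rc=None,pc=None):
    if Rc is None:
        Rc,pc,s=tcp()
    d=Rc.T@(pg-pc);w=R.from_matrix(Rc.T@Rg).as_rotvec()
    print("delta",d.round(4).tolist(),"rot",w.round(4).tolist(),"rows",max(np.linalg.norm(d)/.0417,np.degrees(np.linalg.norm(w))/7.16).round(1))
    return d,w
def carry(W0,T0,W1):
    # wedge pose W0 at tool pose T0 -> tool pose for wedge pose W1
    Rr=W1[0]@W0[0].T
    return Rr@T0[0], W1[1]+Rr@(T0[1]-W0[1])
def st():
    Rc,p,s=tcp();print("t %.2f"%s['t'],"p",p.round(4),"y",Rc[:,1].round(3),"psi %.1f"%np.degrees(np.arctan2(Rc[1,0],Rc[0,0])),"F",s['force'].round(1),"w %.3f"%s['gripper_width'],"q",s['joint_pos'].round(2))
E
python3 - <<'E'
from h import *
st()
c=calibration("wrist");E=c["extrinsics"];print("cam in tool",(tcp()[0].T@(-E[:3,:3].T@E[:3,3]-tcp()[1])).round(3))
go(tdown(-73.2),np.array([.592,.302,.20]))
E
```

```text
t 1.05 p [0.245  0.575  0.3039] y [ 0.  0. -1.] psi 66.9 F [ 0.1 -0.4  0.2] w 1.002 q [ 1.1   0.31  1.63 -0.    1.2  -0.07]
cam in tool [ 0.001 -0.069  0.072]
delta [-0.1151, 0.1039, -0.4262] rot [-0.0, 2.4456, 0.0001] rows 19.6
```

```bash
python3 -m crank '{"delta_pos":[[-0.115,0.104,-0.426],[-0.115,0.104,-0.426],[-0.115,0.104,-0.426],[-0.115,0.104,-0.426],[-0.115,0.104,-0.426],[-0.115,0.104,-0.426],[-0.115,0.104,-0.426],[-0.115,0.104,-0.426],[-0.115,0.104,-0.426],[-0.115,0.104,-0.426]],"rot":[[0,2.446,0],[0,2.446,0],[0,2.446,0],[0,2.446,0],[0,2.446,0],[0,2.446,0],[0,2.446,0],[0,2.446,0],[0,2.446,0],[0,2.446,0]]}' 1 80
python3 - <<'E'
from h import *
st()
go(tdown(-73.2),np.array([.592,.302,.20]))
E
```

```text
t: 1.88
eef_pos: [0.5652, 0.3228, 0.208]
tcp_rot: [-1.569, 0.069, -0.07]
force: [0.7, 1.5, -0.2]
gripper_width: 1.001
t 1.88 p [0.5652 0.3228 0.208 ] y [ 0.  0. -1.] psi -5.1 F [ 0.7  1.5 -0.2] w 1.001 q [0.45 0.45 1.64 0.   1.05 0.54]
delta [0.0285, 0.008, -0.0184] rot [-0.0005, 1.1893, 0.0001] rows 9.5
```

```bash
python3 -m crank '{"delta_pos":[[0.0285,0.008,-0.0184],[0.0285,0.008,-0.0184],[0.0285,0.008,-0.0184],[0.0285,0.008,-0.0184],[0.0285,0.008,-0.0184],[0.0285,0.008,-0.0184],[0.0285,0.008,-0.0184],[0.0285,0.008,-0.0184],[0.0285,0.008,-0.0184],[0.0285,0.008,-0.0184]],"rot":[[0,1.19,0],[0,1.19,0],[0,1.19,0],[0,1.19,0],[0,1.19,0],[0,1.19,0],[0,1.19,0],[0,1.19,0],[0,1.19,0],[0,1.19,0]]}'
python3 - <<'E'
from h import *
st()
p,d=grab_frame("wrist");cv2.imwrite("pics/w1.png",p);np.save("pics/w1.npy",d)
W=cloud("wrist",d)
m=(np.hypot(W[...,0]-.592,W[...,1]-.302)<.095)&(W[...,2]>.012)&(W[...,2]<.05)
k,l,s_,_=cv2.connectedComponentsWithStats(m.astype(np.uint8));i=1+np.argmax(s_[1:,4]);Q=W[l==i]
print(len(Q),cv2.minAreaRect(Q[:,:2].astype(np.float32)*1000),Q[:,2].max())
go(tdown(-73.2),np.array([.592,.302,.079]))
E
```

```text
t: 2.72
eef_pos: [0.5907, 0.3036, 0.2003]
tcp_rot: [-1.334, 0.99, -0.99]
force: [-0.0, -0.2, 0.4]
gripper_width: 1.003
t 2.72 p [0.5907 0.3036 0.2003] y [-0.  0. -1.] psi -73.2 F [-0.  -0.2  0.4] w 1.003 q [0.41 0.49 1.61 0.   1.05 1.69]
9394 ((591.2879028320312, 302.0429992675781), (140.15272521972656, 44.09402084350586), 16.802316665649414) 0.0442888233031962
delta [0.0019, 0.1212, 0.0008] rot [0.0, 0.0, -0.0] rows 2.9
```

View pics/w1.png

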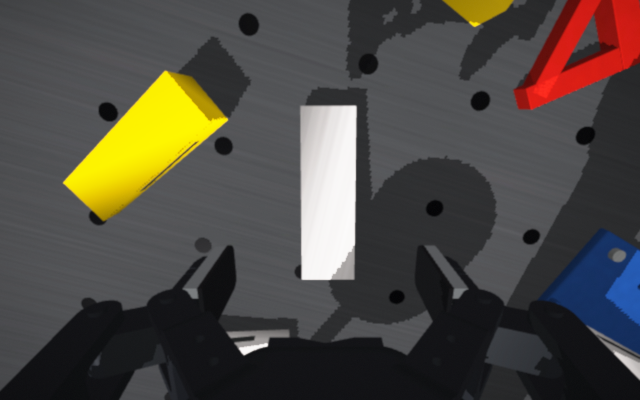

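```bash
python3 -m crank '{"delta_pos":[[0.0017,0.04,0],[0.0017,0.08,0],[0.0017,0.11,0],[0.0017,0.121,0],[0.0017,0.121,0],[0.0017,0.121,0]],"rot":[[0,0,0],[0,0,0],[0,0,0],[0,0,0],[0,0,0],[0,0,0]]}' 1 80
python3 -m crank '{"delta_pos":[[0,0,0],[0,0,0],[0,0,0],[0,0,0],[0,0,0],[0,0,0],[0,0,0],[0,0,0]],"rot":[[0,0,0],[0,0,0],[0,0,0],[0,0,0],[0,0,0],[0,0,0],[0,0,0],[0,0,0]]}' -1 80
python3 - <<'E'
from h import *
st()
E
```

```text
t: 3.27
eef_pos: [0.5915, 0.3021, 0.0794]
tcp_rot: [-1.336, 0.986, -0.986]
force: [0.8, 0.2, 0.8]
gripper_width: 1.003
t: 3.93
eef_pos: [0.593, 0.3026, 0.082]
tcp_rot: [-1.332, 0.983, -0.988]
force: [0.5, -0.8, 6.0]
gripper_width: 0.495
t 3.93 p [0.593  0.3026 0.082 ] y [ 0.004  0.001 -1.   ] psi -72.9 F [ 0.5 -0.8  6. ] w 0.495 q [ 0.41  0.64  1.64 -0.    0.85  1.68]
```

```bash
python3 -m crank '{"delta_pos":[[0,-0.04,0],[0,-0.08,0],[0,-0.11,0],[0,-0.12,0],[0,-0.12,0]],"rot":[[0,0,0],[0,0,0],[0,0,0],[0,0,0],[0,0,0]]}'
python3 - <<'E'
from h import *
st()
np.savez("t0.npz",R=R.from_rotvec([-1.332,.983,-.988]).as_matrix(),p=np.array([.593,.3026,.082]))
z=np.load("t0.npz");T0=(z['R'],z['p'])
p,d=grab_frame("wrist");cv2.imwrite("pics/w2.png",p)
for zz in (.13,.0595):
    Rg,pg=carry(wpose(.5913,.302,.016,196.8),T0,wpose(*MID,zz,-102.7,9.7));print(pg,Rg[:,1]);go(Rg,pg)
E
```

```text
t: 4.35
eef_pos: [0.593, 0.3028, 0.203]
tcp_rot: [-1.329, 0.982, -0.988]
force: [1.5, 0.1, -4.7]
gripper_width: 0.497
t 4.35 p [0.593  0.3028 0.203 ] y [ 0.007  0.003 -1.   ] psi -72.9 F [ 1.5  0.1 -4.7] w 0.497 q [0.41 0.48 1.61 0.   1.04 1.68]
[ 0.49426449 -0.03159829  0.19535986] [ 0.03819346  0.16907007 -0.98486373]
delta [0.2903, 0.0041, -0.191] rot [0.1566, -1.0533, 0.0917] rows 8.6
[ 0.49426449 -0.03159829  0.12485986] [ 0.03819346  0.16907007 -0.98486373]
delta [0.2903, 0.0746, -0.1911] rot [0.1566, -1.0533, 0.0917] rows 8.6
```

View pics/w2.png

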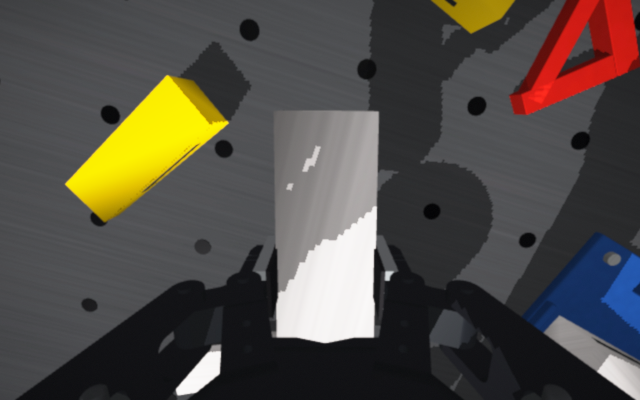

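```bash
python3 -m crank '{"delta_pos":[[0.29,0.004,-0.191],[0.29,0.004,-0.191],[0.29,0.004,-0.191],[0.29,0.004,-0.191],[0.29,0.004,-0.191],[0.29,0.004,-0.191],[0.29,0.004,-0.191],[0.29,0.004,-0.191],[0.29,0.004,-0.191],[0.29,0.004,-0.191]],"rot":[[0.157,-1.053,0.092],[0.157,-1.053,0.092],[0.157,-1.053,0.092],[0.157,-1.053,0.092],[0.157,-1.053,0.092],[0.157,-1.053,0.092],[0.157,-1.053,0.092],[0.157,-1.053,0.092],[0.157,-1.053,0.092],[0.157,-1.053,0.092]]}'
python3 -m crank '{"delta_pos":[[0,0,0],[0,0,0]],"rot":[[0,0,0],[0,0,0]]}'
python3 - <<'E'
from h import *
st()
z=np.load("t0.npz");T0=(z['R'],z['p'])
for zz in (.0705,.0585):
    Rg,pg=carry(wpose(.5913,.302,.016,196.8),T0,wpose(*MID,zz,-102.7,9.7));print(pg);go(Rg,pg)
E
```

```text
t: 5.23
eef_pos: [0.4903, -0.0328, 0.1917]
tcp_rot: [-1.391, 0.153, -0.171]
force: [1.2, -0.2, -5.6]
gripper_width: 0.497
t: 5.4
eef_pos: [0.4912, -0.0325, 0.1921]
tcp_rot: [-1.391, 0.16, -0.178]
force: [-0.6, 1.0, -5.7]
gripper_width: 0.496
t 5.40 p [ 0.4912 -0.0325  0.1921] y [ 0.031  0.17  -0.985] psi -12.6 F [-0.6  1.  -5.7] w 0.496 q [-0.24  0.2   2.04  0.22  0.93 -0.15]
[ 0.49426449 -0.03159829  0.13585986]
delta [0.0032, 0.0557, -0.0082] rot [0.0008, -0.0063, -0.0075] rows 1.4
[ 0.49426449 -0.03159829  0.12385986]
delta [0.0033, 0.0675, -0.0102] rot [0.0008, -0.0063, -0.0075] rows 1.6
```

```bash
python3 -m crank '{"delta_pos":[[0.003,0.03,-0.005],[0.003,0.052,-0.008],[0.003,0.052,-0.008],[0.003,0.052,-0.008],[0.003,0.052,-0.008]],"rot":[[0,-0.006,-0.007],[0,-0.006,-0.007],[0,-0.006,-0.007],[0,-0.006,-0.007],[0,-0.006,-0.007]]}'
python3 - <<'E'
from h import *
st()
z=np.load("t0.npz");T0=(z['R'],z['p'])
for zz in (.0625,.0585,.0565):
    Rg,pg=carry(wpose(.5913,.302,.016,196.8),T0,wpose(*MID,zz,-102.7,9.7));print(pg);go(Rg,pg)
p,d=grab_frame("side");cv2.imwrite("pics/s3.png",cv2.resize(p[180:300,240:400],None,fx=4,fy=4))
E
```

```text
t: 5.82
eef_pos: [0.4971, -0.0301, 0.1424]
tcp_rot: [-1.392, 0.142, -0.18]
force: [0.7, -0.3, -5.4]
gripper_width: 0.497
t 5.82 p [ 0.4971 -0.0301  0.1424] y [ 0.042  0.168 -0.985] psi -12.1 F [ 0.7 -0.3 -5.4] w 0.497 q [-0.23  0.29  2.05  0.24  0.81 -0.19]
[ 0.49426449 -0.03159829  0.12785986]
delta [-0.0025, 0.014, -0.0045] rot [0.0004, 0.0058, 0.0043] rows 0.4
[ 0.49426449 -0.03159829  0.12385986]
delta [-0.0025, 0.0179, -0.0052] rot [0.0004, 0.0058, 0.0043] rows 0.5
[ 0.49426449 -0.03159829  0.12185986]
delta [-0.0026, 0.0199, -0.0056] rot [0.0004, 0.0058, 0.0043] rows 0.5
```

View pics/s3.png

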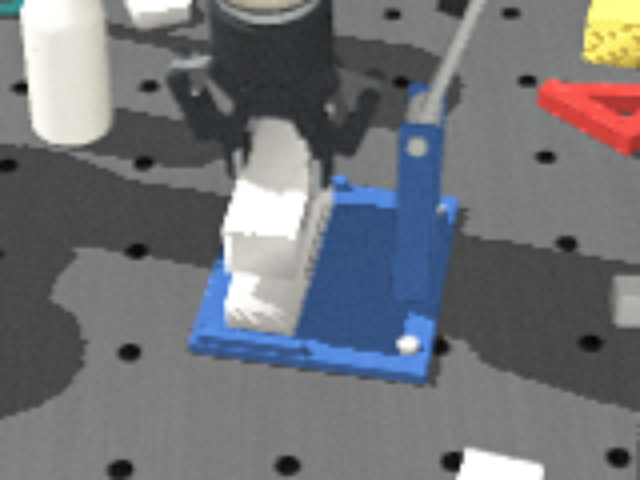

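```bash
python3 -m crank '{"delta_pos":[[-0.0025,0.008,-0.003],[-0.0025,0.012,-0.004],[-0.0025,0.015,-0.0048],[-0.0025,0.015,-0.0048],[-0.0025,0.015,-0.0048]],"rot":[[0,0.005,0.004],[0,0.005,0.004],[0,0.005,0.004],[0,0.005,0.004],[0,0.005,0.004]]}'
python3 - <<'E'
from h import *
st()
z=np.load("t0.npz");T0=(z['R'],z['p'])
for zz in (.0625,.0585,.0565):
    Rg,pg=carry(wpose(.5913,.302,.016,196.8),T0,wpose(*MID,zz,-102.7,9.7));go(Rg,pg)
E
```

```text
t: 6.28
eef_pos: [0.4943, -0.0326, 0.127]
tcp_rot: [-1.392, 0.149, -0.181]
force: [-0.7, 0.4, -6.5]
gripper_width: 0.497
t 6.28 p [ 0.4943 -0.0326  0.127 ] y [ 0.039  0.168 -0.985] psi -12.4 F [-0.7  0.4 -6.5] w 0.497 q [-0.24  0.32  2.06  0.25  0.78 -0.2 ]
delta [-0.0002, -0.0007, 0.0011] rot [0.0005, 0.0001, 0.0013] rows 0.0
delta [-0.0002, 0.0032, 0.0004] rot [0.0005, 0.0001, 0.0013] rows 0.1
delta [-0.0002, 0.0052, 0.0001] rot [0.0005, 0.0001, 0.0013] rows 0.1
```

```bash
python3 -m crank '{"delta_pos":[[0,0.002,0],[0,0.0035,0],[0,0.0035,0]],"rot":[[0,0,0],[0,0,0],[0,0,0]]}'
python3 -m crank '{"delta_pos":[[0,0.0015,0],[0,0.0015,0],[0,0.0015,0]],"rot":[[0,0,0],[0,0,0],[0,0,0]]}'
```

```text
t: 6.53
eef_pos: [0.4949, -0.0321, 0.1238]
tcp_rot: [-1.392, 0.148, -0.182]
force: [0.5, -0.2, -5.4]
gripper_width: 0.493
t: 6.78
eef_pos: [0.495, -0.0321, 0.1237]
tcp_rot: [-1.392, 0.148, -0.181]
force: [-3.4, -2.4, 5.8]
gripper_width: 0.5
```

```bash
python3 -m crank '{"delta_pos":[[0,0,0],[0,0,0],[0,0,0],[0,0,0],[0,0,0],[0,0,0]],"rot":[[0,0,0],[0,0,0],[0,0,0],[0,0,0],[0,0,0],[0,0,0]]}' 0.8 80
python3 -m crank '{"delta_pos":[[0,-0.02,0],[0,-0.06,0],[0,-0.1,0],[0,-0.14,0],[0,-0.14,0]],"rot":[[0,0,0],[0,0,0],[0,0,0],[0,0,0],[0,0,0]]}'
python3 - <<'E'
from h import *
st()
p,d=grab_frame("side");cv2.imwrite("pics/s4.png",cv2.resize(p[180:300,240:400],None,fx=4,fy=4))
W=cloud("side",d)
m=(np.hypot(W[...,0]-MID[0],W[...,1]-MID[1])<.085)&(W[...,2]>.064)&(W[...,2]<.09)
k,l,s_,_=cv2.connectedComponentsWithStats(m.astype(np.uint8));i=1+np.argmax(s_[1:,4]);Q=W[l==i]
print(len(Q),cv2.minAreaRect(Q[:,:2].astype(np.float32)*1000),np.percentile(Q[:,2],[5,50,95]))
A=np.c_[Q[:,:2],np.ones(len(Q))];print(np.linalg.lstsq(A,Q[:,2],rcond=None)[0])
go(tdown(-160.7),np.array([.391,.339,.20]))
E
```

```text
t: 7.28
eef_pos: [0.4947, -0.0317, 0.1221]
tcp_rot: [-1.392, 0.148, -0.181]
force: [-0.2, -0.5, -0.2]
gripper_width: 0.906
t: 7.7
eef_pos: [0.4939, -0.0573, 0.2685]
tcp_rot: [-1.394, 0.136, -0.194]
force: [1.7, 0.4, 0.7]
gripper_width: 0.899
t 7.70 p [ 0.4939 -0.0573  0.2685] y [ 0.055  0.164 -0.985] psi -12.4 F [1.7 0.4 0.7] w 0.899 q [-0.29  0.09  1.98  0.2   1.07 -0.17]
638 ((496.7290954589844, -25.441650390625), (148.041748046875, 44.59172821044922), 77.55907440185547) [0.06838926 0.07424032 0.07655956]
[-0.0241895   0.01445584  0.08625002]
delta [-0.1849, 0.1244, 0.3484] rot [-0.0821, 2.5809, -0.2184] rows 20.7
```

View pics/s4.png

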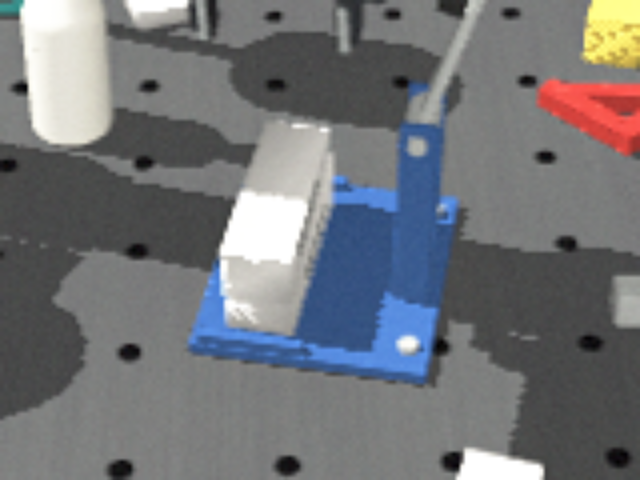

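Run:
```python
from h import *
st()
go(tdown(-19.1),np.array([.50,-.22,.25]))
go(tdown(-19.1),np.array([.606,-.2805,.19]))
```

```text
t 7.75 p [ 0.4923 -0.0566  0.2653] y [ 0.051  0.165 -0.985] psi -12.4 F [ 0.6 -0.3  0.5] w 0.903 q [-0.29  0.09  1.98  0.2   1.07 -0.17]
delta [0.0424, -0.0115, -0.1583] rot [-0.1736, 0.1176, 0.0043] rows 3.9
delta [0.158, 0.043, -0.2046] rot [-0.1736, 0.1176, 0.0043] rows 6.3
```

```bash
python3 -m crank '{"delta_pos":[[0.01,-0.004,-0.04],[0.02,-0.006,-0.08],[0.035,-0.01,-0.118],[0.042,-0.011,-0.158],[0.158,0.043,-0.205],[0.158,0.043,-0.205],[0.158,0.043,-0.205],[0.158,0.043,-0.205],[0.158,0.043,-0.205],[0.158,0.043,-0.205]],"rot":[[-0.08,0.05,0],[-0.174,0.118,0.004],[-0.174,0.118,0.004],[-0.174,0.118,0.004],[-0.174,0.118,0.004],[-0.174,0.118,0.004],[-0.174,0.118,0.004],[-0.174,0.118,0.004],[-0.174,0.118,0.004],[-0.174,0.118,0.004]]}' 1
python3 - <<'E'
from h import *
st()
p,d=grab_frame("wrist");cv2.imwrite("pics/w5.png",p)
W=cloud("wrist",d)
m=(np.hypot(W[...,0]-.606,W[...,1]+.281)<.08)&(W[...,2]>.012)&(W[...,2]<.05)
k,l,s_,_=cv2.connectedComponentsWithStats(m.astype(np.uint8));i=1+np.argmax(s_[1:,4]);Q=W[l==i]
print(len(Q),cv2.minAreaRect(Q[:,:2].astype(np.float32)*1000),Q[:,2].max(),Q[Q[:,2]>.03].mean(0))
go(tdown(-19.1),np.array([.606,-.2805,.083]))
E
```

```text
t: 8.58
eef_pos: [0.6007, -0.2782, 0.1803]
tcp_rot: [-1.552, 0.274, -0.248]
force: [-0.6, -0.2, -0.2]
gripper_width: 0.997
t 8.58 p [ 0.6007 -0.2782  0.1803] y [-0.016  0.005 -1.   ] psi -19.1 F [-0.6 -0.2 -0.2] w 0.997 q [-0.5   0.51  1.61 -0.    1.03 -0.16]
7679 ((606.461181640625, -280.70001220703125), (111.15116882324219, 44.12040710449219), 70.96862030029297) 0.035832067737803605 [ 0.61995018 -0.24157448  0.03221603]
delta [0.0072, 0.0985, -0.0006] rot [0.0004, 0.001, -0.0147] rows 2.4
```

View pics/w5.png

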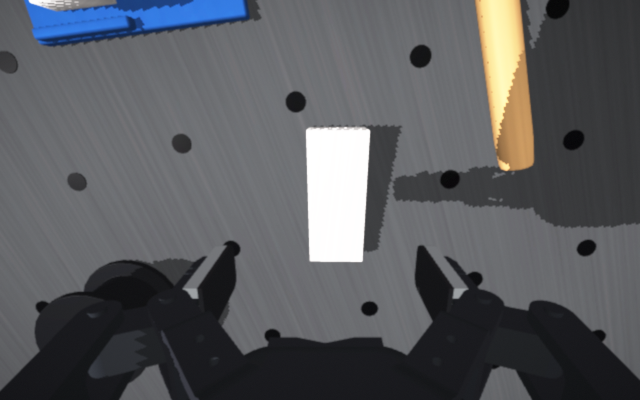

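```bash
python3 -m crank '{"delta_pos":[[0.007,0.035,0],[0.007,0.07,0],[0.007,0.0985,-0.0005],[0.007,0.0985,-0.0005],[0.007,0.0985,-0.0005],[0.007,0.0985,-0.0005]],"rot":[[0,0,-0.015],[0,0,-0.015],[0,0,-0.015],[0,0,-0.015],[0,0,-0.015],[0,0,-0.015]]}' 1 80
python3 -c "
from h import *
st()"
python3 -m crank '{"delta_pos":[[0,0,0],[0,0,0],[0,0,0],[0,0,0],[0,0,0],[0,0,0],[0,0,0]],"rot":[[0,0,0],[0,0,0],[0,0,0],[0,0,0],[0,0,0],[0,0,0],[0,0,0]]}' -1 80
python3 - <<'E'
from h import *
st()
Rc,p,s=tcp();np.savez("t1.npz",R=Rc,p=p)
E
```

```text
t: 9.13
eef_pos: [0.6082, -0.2817, 0.0868]
tcp_rot: [-1.558, 0.256, -0.266]
force: [0.5, -0.0, 0.2]
gripper_width: 0.996
t 9.13 p [ 0.6082 -0.2817  0.0868] y [ 0.006 -0.004 -1.   ] psi -19.0 F [ 0.5 -0.   0.2] w 0.996 q [-0.5   0.64  1.63 -0.    0.86 -0.17]
t: 9.72
eef_pos: [0.6085, -0.2823, 0.0866]
tcp_rot: [-1.558, 0.257, -0.266]
force: [-1.2, 0.7, 7.9]
gripper_width: 0.491
t 9.72 p [ 0.6085 -0.2823  0.0866] y [ 0.005 -0.004 -1.   ] psi -19.1 F [-1.2  0.7  7.9] w 0.491 q [-0.5   0.65  1.63 -0.    0.86 -0.17]
```

```bash
python3 -m crank '{"delta_pos":[[0,-0.04,0],[0,-0.08,0],[0,-0.11,0],[0,-0.11,0]],"rot":[[0,0,0],[0,0,0],[0,0,0],[0,0,0]]}'
python3 - <<'E'
from h import *
st()
z=np.load("t1.npz");T0=(z['R'],z['p']);W0=wpose(.6087,-.2816,.013,71)
for t in ((.47,-.22,.14),(*MID,.14),(*MID,.087)):
    Rg,pg=carry(W0,T0,wpose(*t,167.8,0));print(pg.round(4));go(Rg,pg)
E
```

```text
t: 10.05
eef_pos: [0.6112, -0.2836, 0.2025]
tcp_rot: [-1.561, 0.248, -0.275]
force: [1.8, -1.0, -0.5]
gripper_width: 0.49
t 10.05 p [ 0.6112 -0.2836  0.2025] y [ 0.016 -0.009 -1.   ] psi -19.1 F [ 1.8 -1.  -0.5] w 0.490 q [-0.5   0.49  1.59 -0.    1.04 -0.17]
[ 0.4707 -0.2202  0.2136]
delta [-0.1533, -0.0139, 0.0141] rot [0.022, -1.6894, 0.0046] rows 13.5
[ 0.4971 -0.0227  0.2136]
delta [-0.1928, -0.0152, 0.2094] rot [0.022, -1.6894, 0.0046] rows 13.5
[ 0.4971 -0.0227  0.1606]
delta [-0.1938, 0.0377, 0.2095] rot [0.022, -1.6894, 0.0046] rows 13.5
```

```bash
python3 -m crank '{"delta_pos":[[-0.04,-0.012,0.003],[-0.08,-0.014,0.007],[-0.12,-0.014,0.01],[-0.153,-0.014,0.014],[-0.16,-0.014,0.05],[-0.17,-0.014,0.085],[-0.177,-0.014,0.12],[-0.185,-0.014,0.15],[-0.192,-0.014,0.18],[-0.193,-0.015,0.209]],"rot":[[0.002,-0.125,0],[0.004,-0.25,0],[0.005,-0.375,0],[0.007,-0.5,0],[0.008,-0.625,0],[0.01,-0.75,0],[0.012,-0.875,0],[0.014,-1.0,0],[0.016,-1.125,0],[0.018,-1.25,0]]}'
python3 - <<'E'
from h import *
st()
z=np.load("t1.npz");T0=(z['R'],z['p']);W0=wpose(.6087,-.2816,.013,71)
for t in ((*MID,.13),(*MID,.087)):
    Rg,pg=carry(W0,T0,wpose(*t,167.8,0));print(pg.round(4));go(Rg,pg)
E
```

```text
t: 10.88
eef_pos: [0.4904, -0.0188, 0.2066]
tcp_rot: [-1.432, -0.72, 0.718]
force: [0.4, -0.4, -2.7]
gripper_width: 0.49
t 10.88 p [ 0.4904 -0.0188  0.2066] y [-0.006  0.015 -1.   ] psi 52.9 F [ 0.4 -0.4 -2.7] w 0.490 q [-0.13  0.18  2.02  0.02  0.95 -1.07]
[ 0.4971 -0.0227  0.2036]
delta [0.0009, 0.0029, -0.0077] rot [-0.012, -0.4334, 0.0044] rows 3.5
[ 0.4971 -0.0227  0.1606]
delta [0.0006, 0.0459, -0.0083] rot [-0.012, -0.4334, 0.0044] rows 3.5
```

```bash
python3 -m crank '{"delta_pos":[[0.001,0.003,-0.008],[0.001,0.003,-0.008],[0.001,0.003,-0.008],[0.001,0.003,-0.008],[0.001,0.02,-0.008],[0.001,0.03,-0.008],[0.001,0.03,-0.008],[0.001,0.03,-0.008]],"rot":[[-0.012,-0.433,0.004],[-0.012,-0.433,0.004],[-0.012,-0.433,0.004],[-0.012,-0.433,0.004],[-0.012,-0.433,0.004],[-0.012,-0.433,0.004],[-0.012,-0.433,0.004],[-0.012,-0.433,0.004]]}'
python3 - <<'E'
from h import *
st()
z=np.load("t1.npz");T0=(z['R'],z['p']);W0=wpose(.6087,-.2816,.013,71)
for t in ((*MID,.087),):
    Rg,pg=carry(W0,T0,wpose(*t,167.8,0));print(pg.round(4));go(Rg,pg)
p,d=grab_frame("side");cv2.imwrite("pics/s6.png",cv2.resize(p[180:300,240:400],None,fx=4,fy=4))
E
```

```text
t: 11.55
eef_pos: [0.4982, -0.0242, 0.1765]
tcp_rot: [-1.303, -1.05, 1.039]
force: [-0.5, -0.3, -2.7]
gripper_width: 0.487
t 11.55 p [ 0.4982 -0.0242  0.1765] y [ 0.003  0.006 -1.   ] psi 77.3 F [-0.5 -0.3 -2.7] w 0.487 q [-0.14  0.23  2.02  0.01  0.88 -1.49]
[ 0.4971 -0.0227  0.1606]
delta [0.0012, 0.016, 0.0014] rot [0.0003, -0.0069, 0.0002] rows 0.4
```

View pics/s6.png

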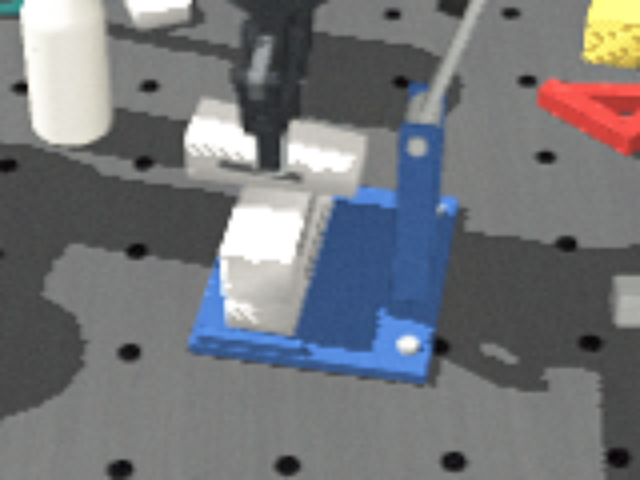

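```bash
python3 -m crank '{"delta_pos":[[0.001,0.006,0.001],[0.001,0.011,0.001],[0.001,0.013,0.001],[0.001,0.014,0.001],[0.001,0.014,0.001]],"rot":[[0,-0.006,0],[0,-0.006,0],[0,-0.006,0],[0,-0.006,0],[0,-0.006,0]]}'
python3 -m crank '{"delta_pos":[[0,0.0015,0],[0,0.0015,0],[0,0.0015,0]],"rot":[[0,0,0],[0,0,0],[0,0,0]]}'
```

```text
t: 12.02
eef_pos: [0.4989, -0.0231, 0.1639]
tcp_rot: [-1.303, -1.057, 1.042]
force: [-0.9, 0.6, -2.7]
gripper_width: 0.486
t: 12.27
eef_pos: [0.4991, -0.0232, 0.1627]
tcp_rot: [-1.304, -1.057, 1.042]
force: [0.3, -1.2, -2.9]
gripper_width: 0.487
```

```bash
python3 -m crank '{"delta_pos":[[0,0.0015,0],[0,0.002,0.001],[0,0.002,0.001]],"rot":[[0,0,0],[0,0,0],[0,0,0]]}'
python3 -m crank '{"delta_pos":[[0,0.0012,0],[0,0.0012,0],[0,0.0012,0]],"rot":[[0,0,0],[0,0,0],[0,0,0]]}'
```

```text
t: 12.52
eef_pos: [0.4987, -0.023, 0.1611]
tcp_rot: [-1.305, -1.058, 1.041]
force: [0.9, -0.2, -1.2]
gripper_width: 0.486
t: 12.77
eef_pos: [0.4988, -0.023, 0.1609]
tcp_rot: [-1.304, -1.058, 1.042]
force: [-1.8, -0.1, 6.4]
gripper_width: 0.488
```

```bash
python3 -m crank '{"delta_pos":[[0,0,0],[0,0,0],[0,0,0],[0,0,0],[0,0,0],[0,0,0]],"rot":[[0,0,0],[0,0,0],[0,0,0],[0,0,0],[0,0,0],[0,0,0]]}' 0.8 80
python3 -m crank '{"delta_pos":[[0,-0.02,0],[0,-0.06,0],[0,-0.09,0],[0,-0.1,0],[0,-0.1,0]],"rot":[[0,0,0],[0,0,0],[0,0,0],[0,0,0],[0,0,0]]}'
python3 - <<'E'
from h import *
st()
p,d=grab_frame("side");cv2.imwrite("pics/s7.png",cv2.resize(p[180:300,240:400],None,fx=4,fy=4))
W=cloud("side",d)
def fit(lo,hi):
    m=(np.hypot(W[...,0]-MID[0],W[...,1]-MID[1])<.085)&(W[...,2]>lo)&(W[...,2]<hi)
    k,l,s_,_=cv2.connectedComponentsWithStats(m.astype(np.uint8));i=1+np.argmax(s_[1:,4]);Q=W[l==i]
    print(len(Q),cv2.minAreaRect(Q[:,:2].astype(np.float32)*1000),np.percentile(Q[:,2],[5,50,95]))
    A=np.c_[Q[:,:2],np.ones(len(Q))];print(np.linalg.lstsq(A,Q[:,2],rcond=None)[0])
fit(.088,.12);fit(.066,.08)
go(tdown(-160.7),np.array([.391,.339,.20]))
E
```

```text
t: 13.27
eef_pos: [0.498, -0.0229, 0.1593]
tcp_rot: [-1.303, -1.057, 1.042]
force: [-0.4, -0.0, -0.8]
gripper_width: 0.9
t: 13.68
eef_pos: [0.4997, -0.0237, 0.263]
tcp_rot: [-1.309, -1.063, 1.038]
force: [0.9, 0.2, 0.0]
gripper_width: 0.905
t 13.68 p [ 0.4997 -0.0237  0.263 ] y [ 0.015  0.004 -1.   ] psi 77.7 F [0.9 0.2 0. ] w 0.905 q [-0.14  0.11  1.97  0.01  1.05 -1.5 ]
615 ((498.45068359375, -22.231895446777344), (51.30251693725586, 110.66549682617188), 78.87432861328125) [0.09007015 0.09849914 0.10704735]
[-0.09024918  0.14872251  0.14752147]
334 ((487.9805908203125, -67.80265045166016), (56.95042419433594, 108.91557312011719), 77.37801361083984) [0.06909933 0.07447056 0.07868247]
[0.01479615 0.0659962  0.07145804]
delta [0.3309, 0.0613, 0.1825] rot [0.0129, -2.1223, -0.0056] rows 17.0
```

View pics/s7.png

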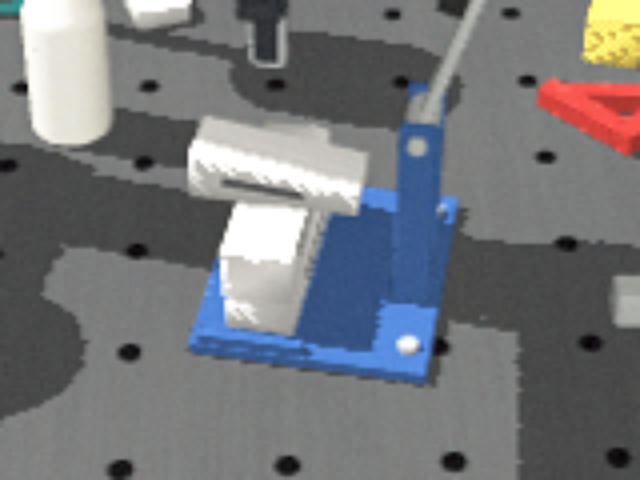

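```bash
python3 -m crank '{"delta_pos":[[0.034,-0.005,0.018],[0.068,-0.01,0.036],[0.1,-0.01,0.055],[0.135,-0.01,0.073],[0.17,-0.01,0.092],[0.2,-0.01,0.11],[0.235,-0.01,0.13],[0.27,0,0.15],[0.3,0,0.165],[0.331,0,0.183]],"rot":[[0,-0.124,0],[0,-0.248,0],[0,-0.372,0],[0,-0.496,0],[0,-0.62,0],[0,-0.744,0],[0,-0.868,0],[0,-0.992,0],[0,-1.116,0],[0,-1.24,0]]}' 1
python3 - <<'E'
from h import *
st()
go(tdown(-160.7),np.array([.391,.339,.20]))
E
```

```text
t: 14.57
eef_pos: [0.3867, 0.3394, 0.257]
tcp_rot: [-0.532, -1.92, 1.916]
force: [0.9, 0.4, 0.1]
gripper_width: 0.997
t 14.57 p [0.3867 0.3394 0.257 ] y [ 0.002  0.001 -1.   ] psi 149.1 F [0.9 0.4 0.1] w 0.997 q [ 0.64  0.15  1.93 -0.    1.06 -1.97]
delta [-0.0038, 0.057, -0.0017] rot [0.0017, -0.8757, -0.0024] rows 7.0
```

```bash
python3 -m crank '{"delta_pos":[[-0.004,0.01,-0.002],[-0.004,0.02,-0.002],[-0.004,0.03,-0.002],[-0.004,0.04,-0.002],[-0.004,0.057,-0.002],[-0.004,0.057,-0.002],[-0.004,0.057,-0.002],[-0.004,0.057,-0.002],[-0.004,0.057,-0.002]],"rot":[[0,-0.124,0],[0,-0.248,0],[0,-0.372,0],[0,-0.496,0],[0,-0.62,0],[0,-0.744,0],[0,-0.868,0],[0.002,-0.876,-0.002],[0.002,-0.876,-0.002]]}' 1
python3 - <<'E'
from h import *
st()
p,d=grab_frame("wrist");cv2.imwrite("pics/w8.png",p)
W=cloud("wrist",d)
m=(np.hypot(W[...,0]-.391,W[...,1]-.339)<.075)&(W[...,2]>.012)&(W[...,2]<.05)
k,l,s_,_=cv2.connectedComponentsWithStats(m.astype(np.uint8));i=1+np.argmax(s_[1:,4]);Q=W[l==i]
print(len(Q),cv2.minAreaRect(Q[:,:2].astype(np.float32)*1000),Q[:,2].max(),Q[Q[:,2]>.03].mean(0))
go(tdown(-160.7),np.array([.391,.339,.083]))
E
```

```text
t: 15.32
eef_pos: [0.3928, 0.3381, 0.2014]
tcp_rot: [-0.336, 2.044, -2.042]
force: [-0.1, -0.1, 0.5]
gripper_width: 1.0
t 15.32 p [0.3928 0.3381 0.2014] y [ 0.002  0.001 -1.   ] psi -161.2 F [-0.1 -0.1  0.5] w 1.000 q [ 0.63  0.23  1.96 -0.    0.94 -2.84]
6921 ((390.0185852050781, 341.2010192871094), (43.99800109863281, 110.67394256591797), 19.550708770751953) 0.034647804786988756 [0.37582358 0.38083106 0.03184639]
delta [0.0022, 0.119, -0.0013] rot [0.0008, -0.0093, -0.0032] rows 2.9
```

View pics/w8.png

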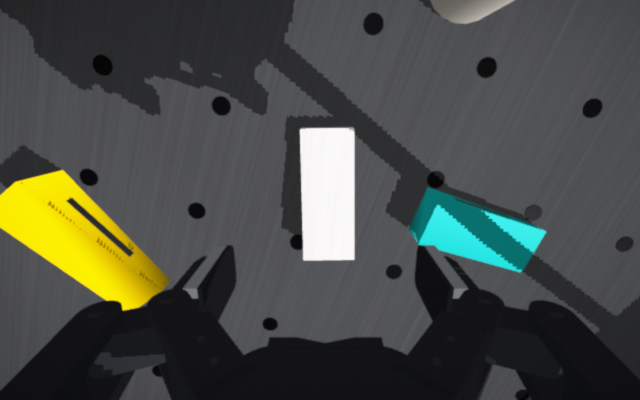

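Run:
```python
from h import *
d=np.load("pics/top0.npy");W=cloud("top",d)
Rg=tdown(-160.5);c=np.array([.390,.341,0])
Q=W[(W[...,2]>.008)&(W[...,2]<.1)];q=(Q-c)@Rg
q=q[(abs(q[:,0])>.026)&(abs(q[:,0])<.1)&(abs(q[:,2])<.05)]
for s in (-1,1):
    k=q[np.sign(q[:,0])==s];
    if len(k): print(s,len(k),abs(k[:,0]).min(),k[np.argsort(abs(k[:,0]))[:5]].round(3).tolist())
    k=k[abs(k[:,2])<.016]
    if len(k): print(" in band",abs(k[:,0]).min())
go(Rg,np.array([.390,.341,.086]))
```

```text
-1 1 0.07721134745129128 [[-0.077, -0.009, -0.004]]
 in band 0.07721134745129128
1 123 0.04245283361984417 [[0.042, -0.008, -0.013], [0.056, -0.009, 0.036], [0.061, -0.008, 0.005], [0.069, -0.009, -0.03], [0.077, -0.018, -0.039]]
 in band 0.04245283361984417
delta [0.0025, 0.116, -0.0035] rot [0.0008, -0.0128, -0.0032] rows 2.8
```

```bash
python3 -m crank '{"delta_pos":[[0.0025,0.03,-0.0035],[0.0025,0.06,-0.0035],[0.0025,0.095,-0.0035],[0.0025,0.116,-0.0035],[0.0025,0.116,-0.0035],[0.0025,0.116,-0.0035]],"rot":[[0,-0.013,-0.003],[0,-0.013,-0.003],[0,-0.013,-0.003],[0,-0.013,-0.003],[0,-0.013,-0.003],[0,-0.013,-0.003]]}' 1 80
python3 -c "
from h import *
st()"
python3 -m crank '{"delta_pos":[[0,0,0],[0,0,0],[0,0,0],[0,0,0],[0,0,0],[0,0,0],[0,0,0]],"rot":[[0,0,0],[0,0,0],[0,0,0],[0,0,0],[0,0,0],[0,0,0],[0,0,0]]}' -1 80
python3 - <<'E'
from h import *
st()
Rc,p,s=tcp();np.savez("t2.npz",R=Rc,p=p)
d=(np.array([.390,.341,.013])-p);print("wedge in tool",(Rc.T@d).round(4))
E
```

```text
t: 15.87
eef_pos: [0.39, 0.341, 0.0863]
tcp_rot: [-0.352, 2.036, -2.036]
force: [0.4, 0.1, 0.8]
gripper_width: 1.0
t 15.87 p [0.39   0.341  0.0863] y [-0.001  0.    -1.   ] psi -160.4 F [0.4 0.1 0.8] w 1.000 q [ 0.63  0.43  2.    0.    0.71 -2.85]
t: 16.45
eef_pos: [0.3916, 0.3424, 0.0898]
tcp_rot: [-0.348, 2.037, -2.03]
force: [-2.4, -1.4, 7.2]
gripper_width: 0.486
t 16.45 p [0.3916 0.3424 0.0898] y [ 0.003  0.004 -1.   ] psi -160.3 F [-2.4 -1.4  7.2] w 0.486 q [ 0.63  0.42  2.    0.    0.72 -2.85]
wedge in tool [0.0023 0.0768 0.0009]
```

```bash
python3 -m crank '{"delta_pos":[[0,-0.04,0],[0,-0.08,0],[0,-0.12,0],[0,-0.16,0],[0,-0.19,0],[0,-0.19,0],[0,-0.19,0]],"rot":[[0,0,0],[0,0,0],[0,0,0],[0,0,0],[0,0,0],[0,0,0],[0,0,0]]}'
python3 - <<'E'
from h import *
st()
z=np.load("t2.npz");T0=(z['R'],z['p']);W0=wpose(.3919,.3416,.013,109.5)
for t,pi in (((*MID,.215),0),((*MID,.165),8.3),((*MID,.1134),8.3)):
    Rg,pg=carry(W0,T0,wpose(*t,-12.2,pi));print(pg.round(4),Rg[:,1].round(3));go(Rg,pg)
p,d=grab_frame("wrist");cv2.imwrite("pics/w9.png",p)
E
```

```text
t: 17.03
eef_pos: [0.3914, 0.3419, 0.28]
tcp_rot: [-0.344, 2.036, -2.027]
force: [0.3, -0.1, -4.3]
gripper_width: 0.486
t 17.03 p [0.3914 0.3419 0.28  ] y [ 0.007  0.006 -1.   ] psi -160.3 F [ 0.3 -0.1 -4.3] w 0.486 q [ 0.63  0.13  1.91  0.    1.1  -2.85]
[ 0.4972 -0.0227  0.2918] [ 0.001 -0.005 -1.   ]
delta [0.023, -0.0132, 0.3788] rot [0.0143, 2.1243, 0.0035] rows 17.0
[ 0.508  -0.025   0.2409] [-0.14   0.026 -0.99 ]
delta [0.014, 0.0378, 0.3849] rot [0.0996, 2.12, -0.1506] rows 17.0
[ 0.508  -0.025   0.1893] [-0.14   0.026 -0.99 ]
delta [0.0145, 0.0894, 0.385] rot [0.0996, 2.12, -0.1506] rows 17.0
```

View pics/w9.png

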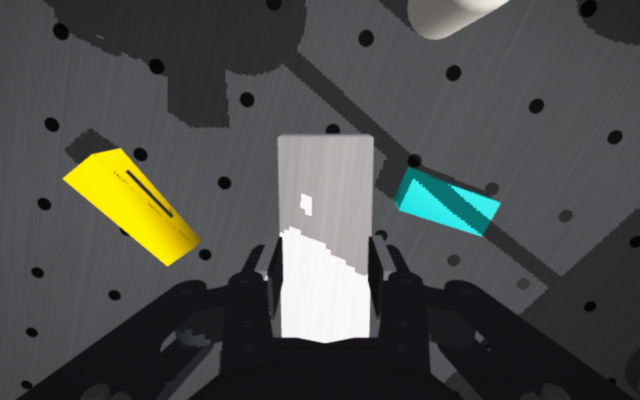

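```bash
python3 -m crank '{"delta_pos":[[0.002,-0.013,0.038],[0.004,-0.013,0.076],[0.007,-0.013,0.114],[0.009,-0.013,0.152],[0.012,-0.013,0.19],[0.014,-0.013,0.228],[0.016,-0.013,0.266],[0.018,-0.013,0.304],[0.021,-0.013,0.342],[0.023,-0.013,0.378]],"rot":[[0,0.124,0],[0,0.248,0],[0,0.372,0],[0,0.496,0],[0,0.62,0],[0,0.744,0],[0,0.868,0],[0,0.992,0],[0,1.116,0],[0,1.24,0]]}'
python3 - <<'E'
from h import *
st()
z=np.load("t2.npz");T0=(z['R'],z['p']);W0=wpose(.3919,.3416,.013,109.5)
for t,pi in (((*MID,.165),8.3),((*MID,.1134),8.3)):
    Rg,pg=carry(W0,T0,wpose(*t,-12.2,pi));go(Rg,pg)
E
```

```text
t: 17.92
eef_pos: [0.4941, -0.0242, 0.2862]
tcp_rot: [-0.81, -1.681, 1.679]
force: [0.4, -0.5, -3.2]
gripper_width: 0.482
t 17.92 p [ 0.4941 -0.0242  0.2862] y [-0.005  0.003 -1.   ] psi 128.2 F [ 0.4 -0.5 -3.2] w 0.482 q [-0.14  0.08  1.95  0.    1.12 -2.38]
delta [-0.0095, 0.0453, -0.0105] rot [0.1312, 0.8761, -0.0543] rows 7.1
delta [-0.0098, 0.0969, -0.0106] rot [0.1312, 0.8761, -0.0543] rows 7.1
```

```bash
python3 -m crank '{"delta_pos":[[-0.0095,0.005,-0.0105],[-0.0095,0.01,-0.0105],[-0.0095,0.015,-0.0105],[-0.0095,0.02,-0.0105],[-0.0095,0.03,-0.0105],[-0.0095,0.045,-0.0105],[-0.0095,0.045,-0.0105],[-0.0095,0.045,-0.0105],[-0.0095,0.045,-0.0105],[-0.0095,0.045,-0.0105]],"rot":[[0.131,0.876,-0.054],[0.131,0.876,-0.054],[0.131,0.876,-0.054],[0.131,0.876,-0.054],[0.131,0.876,-0.054],[0.131,0.876,-0.054],[0.131,0.876,-0.054],[0.131,0.876,-0.054],[0.131,0.876,-0.054],[0.131,0.876,-0.054]]}'
python3 - <<'E'
from h import *
st()
z=np.load("t2.npz");T0=(z['R'],z['p']);W0=wpose(.3919,.3416,.013,109.5)
for t,pi in (((*MID,.125),8.3),((*MID,.1134),8.3)):
    Rg,pg=carry(W0,T0,wpose(*t,-12.2,pi));print(pg.round(4));go(Rg,pg)
p,d=grab_frame("side");cv2.imwrite("pics/s10.png",cv2.resize(p[150:300,220:420],None,fx=4,fy=4))
E
```

```text
t: 18.75
eef_pos: [0.5098, -0.0231, 0.2436]
tcp_rot: [-1.189, -0.968, 1.116]
force: [0.4, -0.8, -3.5]
gripper_width: 0.482
t 18.75 p [ 0.5098 -0.0231  0.2436] y [-0.135  0.024 -0.991] psi 78.5 F [ 0.4 -0.8 -3.5] w 0.482 q [-0.13  0.22  1.88  0.01  1.18 -1.51]
[ 0.508  -0.025   0.2009]
delta [-0.0021, 0.0425, -0.0045] rot [0.0053, 0.0093, -0.0007] rows 1.0
[ 0.508  -0.025   0.1893]
delta [-0.002, 0.054, -0.0061] rot [0.0053, 0.0093, -0.0007] rows 1.3
```

View pics/s10.png

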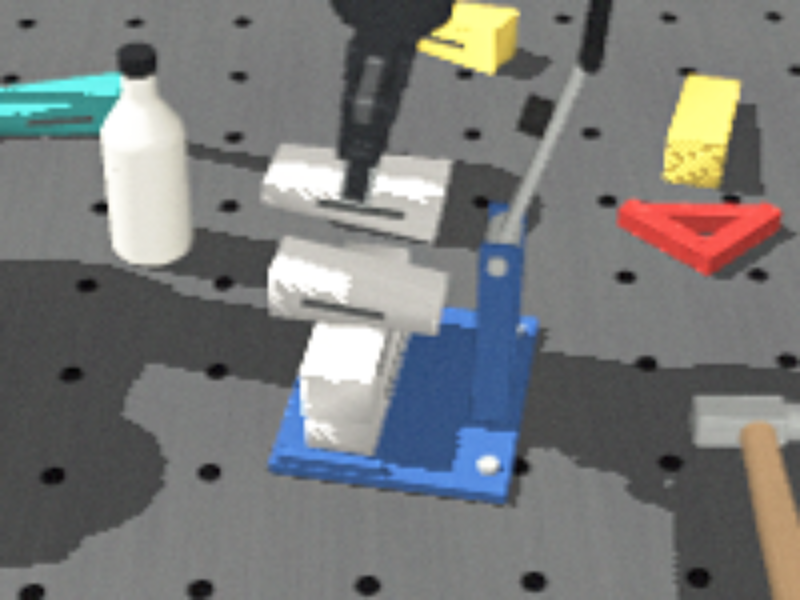

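```bash
python3 -m crank '{"delta_pos":[[-0.002,0.02,-0.002],[-0.002,0.035,-0.004],[-0.002,0.044,-0.005],[-0.002,0.048,-0.0055],[-0.002,0.048,-0.0055],[-0.002,0.048,-0.0055]],"rot":[[0.005,0.009,0],[0.005,0.009,0],[0.005,0.009,0],[0.005,0.009,0],[0.005,0.009,0],[0.005,0.009,0]]}'
python3 - <<'E'
from h import *
st()
z=np.load("t2.npz");T0=(z['R'],z['p']);W0=wpose(.3919,.3416,.013,109.5)
Rg,pg=carry(W0,T0,wpose(*MID,.1134,-12.2,8.3));print(pg.round(4));go(Rg,pg)
E
```

```text
t: 19.3
eef_pos: [0.5094, -0.025, 0.1971]
tcp_rot: [-1.192, -0.959, 1.109]
force: [0.1, -0.2, -3.9]
gripper_width: 0.482
t 19.30 p [ 0.5094 -0.025   0.1971] y [-0.137  0.025 -0.99 ] psi 77.9 F [ 0.1 -0.2 -3.9] w 0.482 q [-0.14  0.29  1.91  0.01  1.09 -1.5 ]
[ 0.508  -0.025   0.1893]
delta [-0.0002, 0.0079, 0.0002] rot [0.0031, -0.0016, -0.0004] rows 0.2
```

```bash
python3 -m crank '{"delta_pos":[[0,0.003,0],[0,0.005,0],[0,0.006,0],[0,0.006,0]],"rot":[[0.003,-0.002,0],[0.003,-0.002,0],[0.003,-0.002,0],[0.003,-0.002,0]]}'
python3 -m crank '{"delta_pos":[[0,0.0015,0],[0,0.0015,0],[0,0.0015,0]],"rot":[[0,0,0],[0,0,0],[0,0,0]]}'
python3 -m crank '{"delta_pos":[[0,0.0015,0],[0,0.0015,0],[0,0.0015,0]],"rot":[[0,0,0],[0,0,0],[0,0,0]]}'
```

```text
t: 19.63
eef_pos: [0.5082, -0.0249, 0.1907]
tcp_rot: [-1.189, -0.957, 1.111]
force: [-0.0, 0.1, -4.2]
gripper_width: 0.481
t: 19.88
eef_pos: [0.5084, -0.0249, 0.1898]
tcp_rot: [-1.189, -0.958, 1.111]
force: [-0.1, 0.7, -0.3]
gripper_width: 0.485
t: 20.13
eef_pos: [0.5084, -0.0249, 0.1897]
tcp_rot: [-1.189, -0.958, 1.111]
force: [-3.3, -0.6, 7.3]
gripper_width: 0.483
```

```bash
python3 -m crank '{"delta_pos":[[0,0,0],[0,0,0],[0,0,0],[0,0,0],[0,0,0],[0,0,0]],"rot":[[0,0,0],[0,0,0],[0,0,0],[0,0,0],[0,0,0],[0,0,0]]}' 0.8 80
python3 -m crank '{"delta_pos":[[0,-0.02,0],[0,-0.05,0],[0,-0.07,0.01],[0,-0.1,0.04],[0,-0.13,0.08],[0,-0.16,0.12],[0,-0.16,0.12]],"rot":[[0,0,0],[0,0,0],[0,0,0],[0,0,0],[0,0,0],[0,0,0],[0,0,0]]}'
python3 - <<'E'
from h import *
st()
for n in("side","top"):
    p,d=grab_frame(n);cv2.imwrite(f"pics/{n}11.png",cv2.resize(p[150:300,220:420],None,fx=4,fy=4))
    W=cloud(n,d)
    m=(np.hypot(W[...,0]-MID[0],W[...,1]-MID[1])<.08)&(W[...,2]>.118)&(W[...,2]<.14)
    k,l,s_,_=cv2.connectedComponentsWithStats(m.astype(np.uint8));i=1+np.argmax(s_[1:,4]);Q=W[l==i]
    print(len(Q),cv2.minAreaRect(Q[:,:2].astype(np.float32)*1000),np.percentile(Q[:,2],[5,50,95]))
    A=np.c_[Q[:,:2],np.ones(len(Q))];print(np.linalg.lstsq(A,Q[:,2],rcond=None)[0])
    c,s=np.cos(SY),np.sin(SY)
    m=(W[...,2]>.16)&(W[...,2]<.33)&(np.hypot(W[...,0]-.63,W[...,1]+.055)<.08);B=W[m]
    b=np.c_[(B[:,:2]-MID)@np.array([[c,-s],[s,c]]),B[:,2]]
    if len(b):
        t=b[:,2]>b[:,2].max()-.02
        print("bar",b[t].mean(0),b[t].min(0),b[t].max(0))
E
```

```text
t: 20.63
eef_pos: [0.5078, -0.0248, 0.1876]
tcp_rot: [-1.188, -0.957, 1.111]
force: [0.1, 0.4, 0.9]
gripper_width: 0.903
t: 21.22
eef_pos: [0.4126, -0.0036, 0.3668]
tcp_rot: [-1.191, -0.96, 1.11]
force: [0.3, 0.3, -0.0]
gripper_width: 0.899
t 21.22 p [ 0.4126 -0.0036  0.3668] y [-0.137  0.025 -0.99 ] psi 78.0 F [ 0.3  0.3 -0. ] w 0.899 q [-0.12 -0.1   1.96  0.01  1.42 -1.48]
556 ((496.9230651855469, -23.533103942871094), (50.259864807128906, 111.3047103881836), 77.59535217285156) [0.11979916 0.1264754  0.12864075]
[0.01320034 0.07014116 0.12121634]
bar [ 0.14226409 -0.00939939  0.30247492] [ 0.13527522 -0.04366533  0.29090775] [0.14895188 0.03929143 0.30685456]
163 ((539.326171875, -31.247865676879883), (43.71385192871094, 25.63571548461914), 78.43707275390625) [0.12358581 0.12685992 0.13080146]
[ 0.02686604 -0.01042599  0.11219244]
bar [0.14091348 0.00092644 0.30315045] [ 0.13370698 -0.04084018  0.28919821] [0.14893819 0.04240968 0.3091896 ]
```

View pics/side11.png

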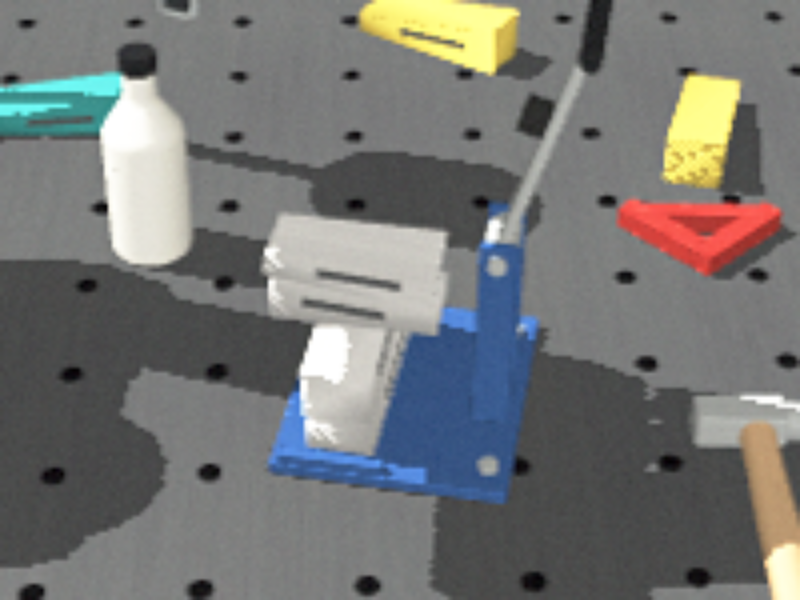

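View pics/top11.png

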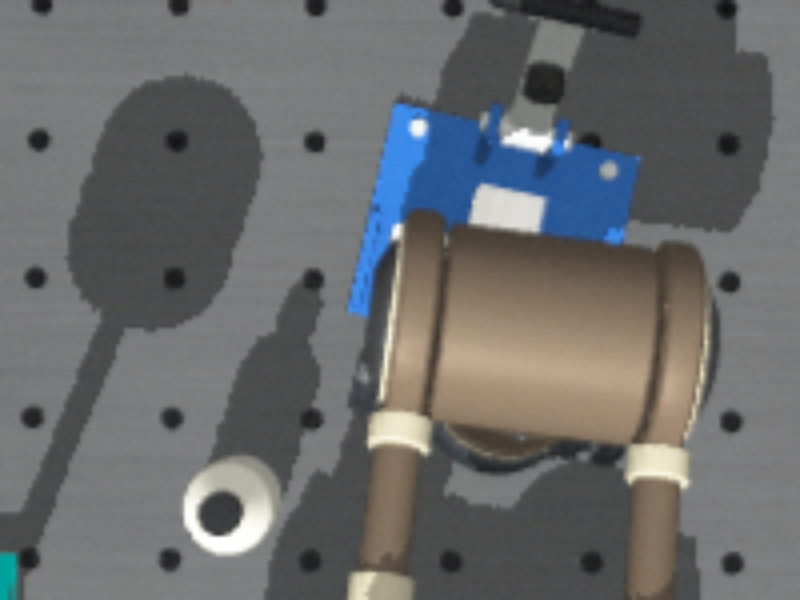

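Run:
```python
from h import *
c,s=np.cos(SY),np.sin(SY)
b=MID+np.array([c*.1415-s*.030,s*.1415+c*.030]);print(b)
go(tdown(-12.2),np.array([*b,.44]))
```

```text
[ 0.64104409 -0.02307998]
delta [0.0281, -0.1041, -0.2139] rot [-0.1043, 1.5716, -0.1107] rows 12.6
```

```bash
python3 -m crank '{"delta_pos":[[0,-0.04,0],[0,-0.08,0],[0.003,-0.104,-0.02],[0.006,-0.104,-0.05],[0.01,-0.104,-0.08],[0.014,-0.104,-0.11],[0.018,-0.104,-0.14],[0.022,-0.104,-0.17],[0.028,-0.104,-0.2],[0.028,-0.104,-0.214]],"rot":[[-0.008,0.12,-0.008],[-0.016,0.24,-0.017],[-0.024,0.36,-0.025],[-0.032,0.48,-0.034],[-0.04,0.6,-0.042],[-0.05,0.72,-0.05],[-0.056,0.84,-0.06],[-0.064,0.96,-0.068],[-0.072,1.08,-0.076],[-0.08,1.2,-0.084]]}' 0
python3 - <<'E'
from h import *
st()
go(tdown(-12.2),np.array([.641,-.0231,.43]))
E
```

```text
t: 22.15
eef_pos: [0.6451, -0.0238, 0.4311]
tcp_rot: [-1.539, -0.094, 0.144]
force: [-0.1, 0.3, -0.3]
gripper_width: 0.497
t 22.15 p [ 0.6451 -0.0238  0.4311] y [-0.034  0.026 -0.999] psi 8.7 F [-0.1  0.3 -0.3] w 0.497 q [-0.11  0.28  1.41  0.02  1.48 -0.27]
delta [-0.0039, 0.0012, 0.0012] rot [-0.0249, 0.3651, -0.0347] rows 2.9
```

```bash
python3 -m crank '{"delta_pos":[[-0.004,0.001,0.001],[-0.004,0.001,0.001],[-0.004,0.001,0.001],[-0.004,0.001,0.001],[-0.004,0.001,0.001],[-0.004,0.001,0.001]],"rot":[[-0.025,0.365,-0.035],[-0.025,0.365,-0.035],[-0.025,0.365,-0.035],[-0.025,0.365,-0.035],[-0.025,0.365,-0.035],[-0.025,0.365,-0.035]]}' 0
python3 - <<'E'
from h import *
st()
p,d=grab_frame("wrist");cv2.imwrite("pics/w12.png",p)
go(tdown(-12.2),np.array([.641,-.0231,.355]))
W=cloud("wrist",d);c,s=np.cos(SY),np.sin(SY)
m=(W[...,2]>.28)&(W[...,2]<.32)&(np.hypot(W[...,0]-.635,W[...,1]+.055)<.09);B=W[m]
b=np.c_[(B[:,:2]-MID)@np.array([[c,-s],[s,c]]),B[:,2]]
print(len(b),b.mean(0),b.min(0),b.max(0))
E
```

```text
t: 22.65
eef_pos: [0.6379, -0.0233, 0.4333]
tcp_rot: [-1.565, 0.16, -0.161]
force: [-0.1, 0.1, 1.6]
gripper_width: 0.501
t 22.65 p [ 0.6379 -0.0233  0.4333] y [ 0.001 -0.    -1.   ] psi -11.7 F [-0.1  0.1  1.6] w 0.501 q [-0.1   0.25  1.45 -0.    1.44  0.1 ]
delta [0.003, 0.0787, 0.0008] rot [-0.0001, 0.0079, 0.0012] rows 1.9
2102 [0.14155996 0.00427307 0.30191164] [ 0.13266324 -0.04089776  0.28008119] [0.14885868 0.04278606 0.30605005]
```

View pics/w12.png

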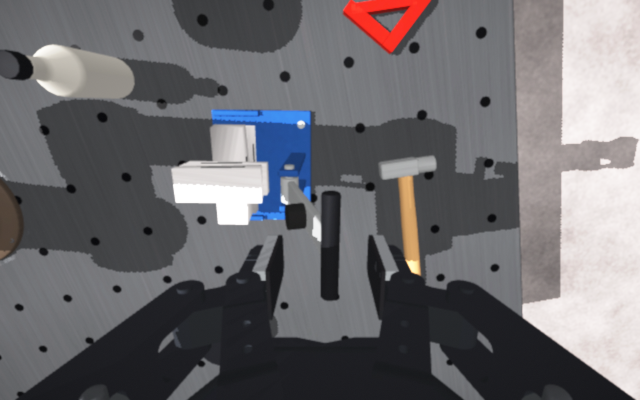

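```bash
python3 -m crank '{"delta_pos":[[0.003,0.03,0.001],[0.003,0.06,0.001],[0.003,0.078,0.001],[0.003,0.078,0.001],[0.003,0.078,0.001]],"rot":[[0,0.008,0],[0,0.008,0],[0,0.008,0],[0,0.008,0],[0,0.008,0]]}' 0 30
python3 -m crank '{"delta_pos":[[0,0,0],[0,0,0],[0,0,0],[0,0,0],[0,0,0]],"rot":[[0,0,0],[0,0,0],[0,0,0],[0,0,0],[0,0,0]]}' -1 30
python3 - <<'E'
from h import *
st()
p,d=grab_frame("wrist");cv2.imwrite("pics/w13.png",p)
E
```

```text
t: 23.12
eef_pos: [0.6404, -0.0229, 0.3553]
tcp_rot: [-1.564, 0.169, -0.168]
force: [1.1, 0.5, 0.5]
gripper_width: 0.499
t: 23.53
eef_pos: [0.6421, -0.023, 0.3592]
tcp_rot: [-1.564, 0.163, -0.175]
force: [0.3, 0.0, 4.5]
gripper_width: 0.144
t 23.53 p [ 0.6421 -0.023   0.3592] y [ 0.007 -0.001 -1.   ] psi -12.3 F [0.3 0.  4.5] w 0.144 q [-0.1   0.3   1.54 -0.    1.3   0.11]
```

View pics/w13.png

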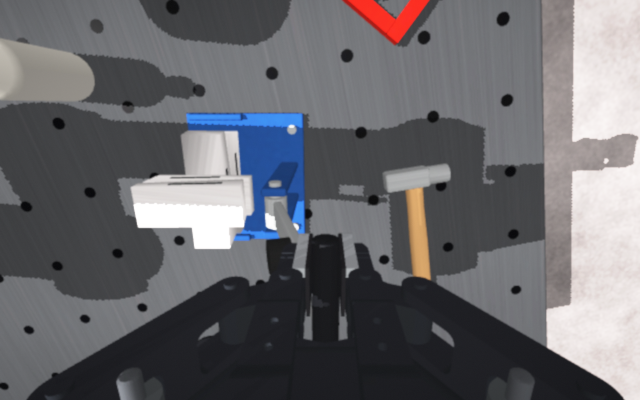

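```bash
python3 -m crank '{"delta_pos":[[-0.0128,-0.0033,0],[-0.0258,-0.0055,0],[-0.0389,-0.0066,0],[-0.0521,-0.0068,0],[-0.0653,-0.0058,0],[-0.0783,-0.0039,0],[-0.0912,-0.0008,0],[-0.1038,0.0032,0],[-0.116,0.0082,0],[-0.1277,0.0142,0]],"rot":[[0,0,0],[0,0,0],[0,0,0],[0,0,0],[0,0,0],[0,0,0],[0,0,0],[0,0,0],[0,0,0],[0,0,0]]}' -1 30
python3 - <<'E'
from h import *
st()
p,d=grab_frame("side");cv2.imwrite("pics/s14.png",cv2.resize(p[120:300,220:420],None,fx=3,fy=3))
E
```

```text
t: 24.42
eef_pos: [0.5177, 0.0044, 0.3438]
tcp_rot: [-1.564, 0.161, -0.177]
force: [4.4, -0.8, -0.6]
gripper_width: 0.149
t 24.42 p [0.5177 0.0044 0.3438] y [ 0.01  -0.001 -1.   ] psi -12.3 F [ 4.4 -0.8 -0.6] w 0.149 q [-0.08  0.06  1.85  0.    1.23  0.14]
```

View pics/s14.png

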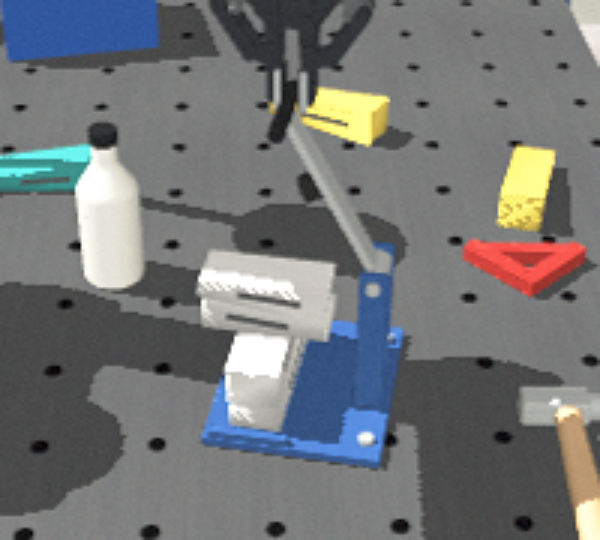

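```bash
python3 -m crank '{"delta_pos":[[-0.0112,0.0069,0],[-0.0219,0.0147,0],[-0.0319,0.0233,0],[-0.0412,0.0327,0],[-0.0497,0.0428,0],[-0.0574,0.0535,0],[-0.0641,0.0648,0],[-0.07,0.0767,0],[-0.0749,0.0889,0],[-0.0788,0.1015,0]],"rot":[[0,0,0],[0,0,0],[0,0,0],[0,0,0],[0,0,0],[0,0,0],[0,0,0],[0,0,0],[0,0,0],[0,0,0]]}' -1 30
python3 - <<'E'
from h import *
st()
p,d=grab_frame("side");cv2.imwrite("pics/s15.png",cv2.resize(p[120:300,220:420],None,fx=3,fy=3))
W=cloud("side",d);c,s=np.cos(SY),np.sin(SY)
b=np.concatenate([(W[...,:2]-MID)@np.array([[c,-s],[s,c]]),W[...,2:]],-1)
m=(b[...,0]>.0)&(b[...,0]<.08)&(abs(b[...,1])<.016)&(b[...,2]>.135)&(b[...,2]<.25);q=b[m]
print(len(q));
if len(q)>5: print(np.polyfit(q[:,0],q[:,2],1))
E
```

```text
t: 25.3
eef_pos: [0.4403, 0.0214, 0.2406]
tcp_rot: [-1.563, 0.164, -0.173]
force: [2.7, 1.4, 2.1]
gripper_width: 0.15
t 25.30 p [0.4403 0.0214 0.2406] y [ 0.006  0.    -1.   ] psi -12.3 F [2.7 1.4 2.1] w 0.150 q [-0.05  0.02  2.11  0.    1.    0.16]
280
[-0.22442247  0.16661701]
```

View pics/s15.png

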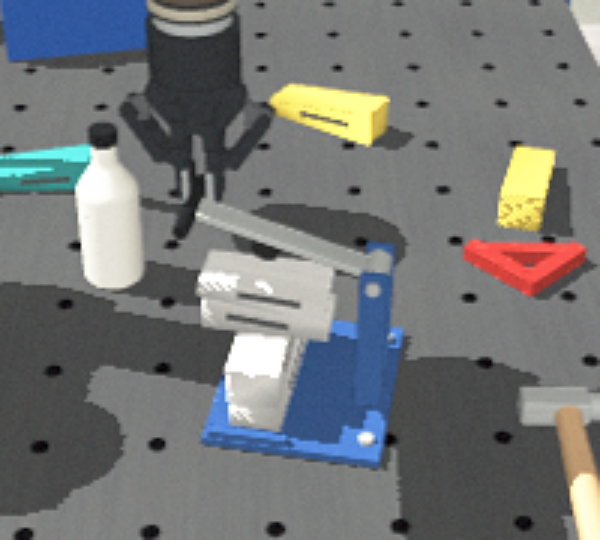

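```bash
python3 -m crank '{"delta_pos":[[-0.0015,0.007,0],[-0.003,0.013,0],[-0.0037,0.018,0],[-0.0037,0.018,0]],"rot":[[0,0,0],[0,0,0],[0,0,0],[0,0,0]]}' -1 30
python3 -m crank '{"delta_pos":[[0,0,0],[0,0,0],[0,0,0],[0,0,0],[0,0,0]],"rot":[[0,0,0],[0,0,0],[0,0,0],[0,0,0],[0,0,0]]}' 0 30
python3 -m crank '{"delta_pos":[[0,-0.02,0],[0,-0.05,0],[0,-0.09,0],[0,-0.12,0.0],[0,-0.12,0.0],[0,-0.12,0.0],[0,-0.12,0],[0,-0.12,0],[0,-0.12,0],[0,-0.12,0]],"rot":[[0,0,0],[0,0,0],[0,0,0],[0,0,0],[0,0,0],[0,0,0],[0,0,0],[0,0,0],[0,0,0],[0,0,0]]}'
cat > ang.py <<'E'
from h import *
import sys
st()
p,d=grab_frame("side");cv2.imwrite("pics/%s.png"%sys.argv[1],cv2.resize(p[120:300,220:420],None,fx=3,fy=3))
W=cloud("side",d);c,s=np.cos(SY),np.sin(SY)
b=np.concatenate([(W[...,:2]-MID)@np.array([[c,-s],[s,c]]),W[...,2:]],-1)
m=(b[...,0]>-.04)&(b[...,0]<.075)&(abs(b[...,1])<.014)&(b[...,2]>.134)&(b[...,2]<.25);q=b[m]
print(len(q));
if len(q)>5: print("angle",np.arctan(-np.polyfit(q[:,0],q[:,2],1)[0]),q[:,2].min(),q[:,2].max())
m=(b[...,0]>-.09)&(b[...,0]<-.056)&(abs(b[...,1])<.045)&(b[...,2]>.12)&(b[...,2]<.25);q=b[m]
if len(q): print("crossbar top",np.percentile(q[:,2],95),"angle est",np.arcsin((np.percentile(q[:,2],95)-.007-.14)/.165))
E
python3 ang.py s16
```

```text
t: 25.68
eef_pos: [0.4363, 0.0222, 0.2215]
tcp_rot: [-1.563, 0.166, -0.172]
force: [4.8, 3.1, -2.9]
gripper_width: 0.15
t: 26.1
eef_pos: [0.4353, 0.0218, 0.2222]
tcp_rot: [-1.565, 0.168, -0.169]
force: [0.3, -0.5, 0.4]
gripper_width: 0.499
t: 26.93
eef_pos: [0.4348, 0.022, 0.3409]
tcp_rot: [-1.564, 0.169, -0.168]
force: [-0.3, 0.6, -0.2]
gripper_width: 0.503
t 26.93 p [0.4348 0.022  0.3409] y [-0.001 -0.    -1.   ] psi -12.3 F [-0.3  0.6 -0.2] w 0.503 q [-0.05 -0.11  2.01 -0.    1.24  0.17]
367
angle 0.06959734421570174 0.1342846985235099 0.1565376719235381
crossbar top 0.16097219625103526 angle est 0.08478150767289452
```

View pics/s16.png

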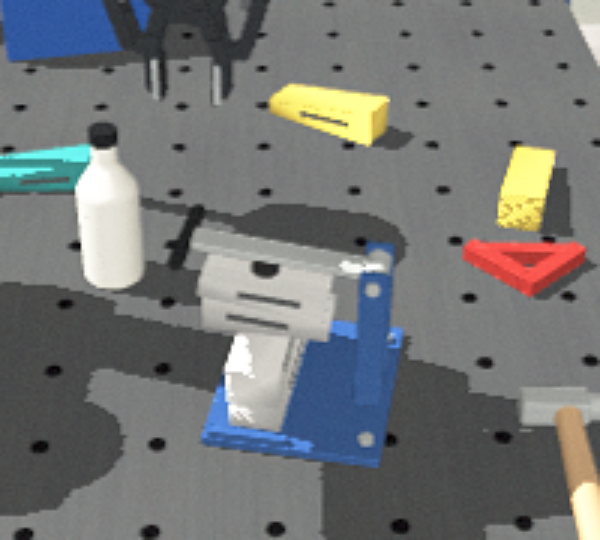

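```bash
python3 -m crank '{"delta_pos":[[-0.02,-0.02,0],[-0.04,-0.03,0],[-0.06,-0.03,0],[-0.06,-0.03,0],[-0.06,-0.03,0],[-0.06,-0.03,0],[-0.06,-0.03,0],[-0.06,-0.03,0],[-0.06,-0.03,0],[-0.06,-0.03,0]],"rot":[[0,0,0],[0,0,0],[0,0,0],[0,0,0],[0,0,0],[0,0,0],[0,0,0],[0,0,0],[0,0,0],[0,0,0]]}'
python3 -m crank '{"delta_pos":[[0,0,0],[0,0,0],[0,0,0],[0,0,0],[0,0,0],[0,0,0],[0,0,0],[0,0,0],[0,0,0],[0,0,0]],"rot":[[0,0,0],[0,0,0],[0,0,0],[0,0,0],[0,0,0],[0,0,0],[0,0,0],[0,0,0],[0,0,0],[0,0,0]]}' >/dev/null
python3 ang.py s17
python3 - <<'E'
from h import *
p,d=grab_frame("top");cv2.imwrite("pics/t17.png",cv2.resize(p[50:350,150:470],None,fx=2,fy=2))
for n in ["reel","spray","hammer","square"]:
    r=search_frame(n,"top");print(n,[(round(x['score'],2),[round(float(v),3) for v in x['point']]) for x in r[:2]])
for n in["side","top"]:
    p,d=grab_frame(n);W=cloud(n,d);c,s=np.cos(SY),np.sin(SY)
    b=np.concatenate([(W[...,:2]-MID)@np.array([[c,-s],[s,c]]),W[...,2:]],-1)
    for lo,hi in((.116,.132),(.064,.08)):
        m=(abs(b[...,0])<.08)&(abs(b[...,1])<.085)&(b[...,2]>lo)&(b[...,2]<hi);q=b[m]
        if len(q):print(n,lo,len(q),np.percentile(q,[2,98],axis=0).round(3).tolist())
E
```

```text
t: 27.82
eef_pos: [0.3772, 0.0346, 0.372]
tcp_rot: [-1.564, 0.168, -0.17]
force: [-0.4, -0.1, -0.5]
gripper_width: 0.501
t 28.65 p [0.3769 0.0348 0.3723] y [ 0.002 -0.    -1.   ] psi -12.3 F [-0.7 -0.1  0.2] w 0.500 q [-0.02 -0.27  2.08 -0.    1.33  0.19]
371
angle 0.06714844408759463 0.1340325033114319 0.15705022570333377
crossbar top 0.16098547639891694 angle est 0.0848622838257477
reel [(0.67, [0.386, -0.312, 0.051])]
spray [(0.57, [0.352, 0.155, 0.119])]
hammer [(0.93, [0.747, -0.151, 0.025])]
square [(0.85, [0.759, 0.15, 0.014])]
side 0.116 451 [[-0.053, -0.024, 0.117], [0.054, 0.014, 0.129]]
side 0.064 348 [[-0.042, -0.073, 0.065], [0.051, -0.018, 0.079]]
top 0.116 287 [[-0.053, -0.021, 0.123], [0.054, 0.022, 0.131]]
top 0.064 570 [[-0.021, -0.07, 0.069], [0.022, 0.07, 0.079]]
```

View pics/t17.png

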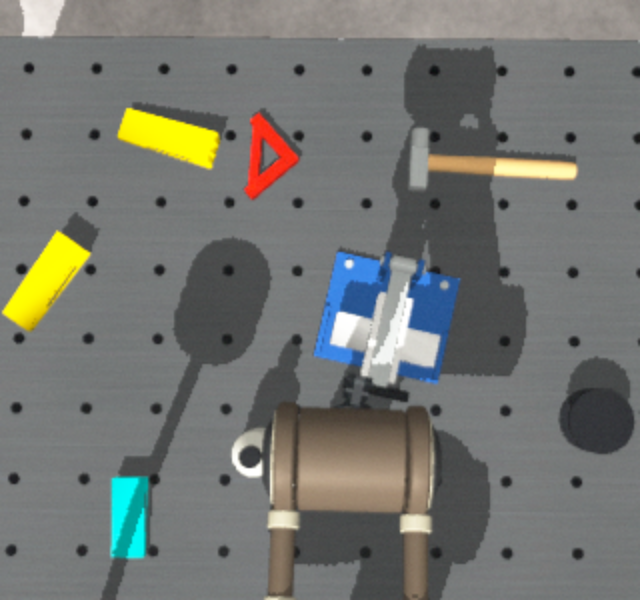

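View pics/s17.png

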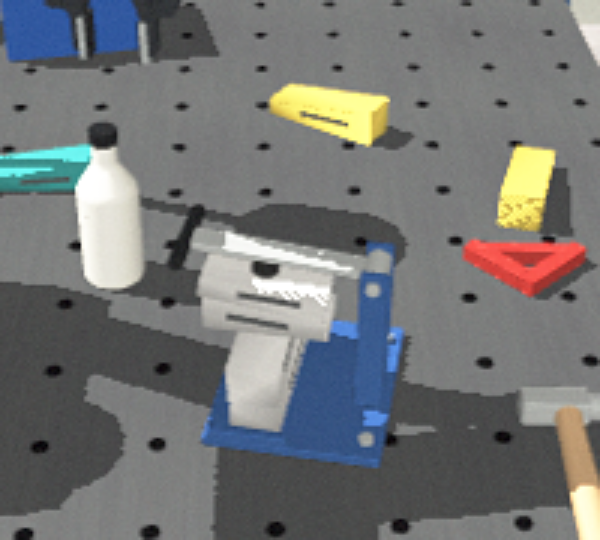

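```bash
python3 -c "
from rig import *
print(close_job(), read_state()['t'])"
```

```text
the job is handed in; nothing more can be done
the job is handed in; nothing more can be done
```

I finished the stack, swung the hold-down over until its foot rested on top, and handed the job in. The clock read about 29 s of the 72 s allowed at my last camera check. `close_job` gave no verdict.

- **Stack:** I laid the second long wedge on the first, thick end over thin. The two short wedges went on top crosswise, also head to tail. I left the yellow and turquoise look-alikes alone.
- **Position:** In the last pictures both pairs are centred to within about 3 mm of the stacking middle. The tops sit at about 0.074 m (long pair) and 0.126 m (short pair), as they should.
- **Squareness and level:** After each placing, the side camera put the long pair and the top short within about 0.02 rad of square. The plane fits for level were noisy, up to about 0.07 rad for the top short. Its visible surface, the heights and the pictures look level.
- **Hold-down:** I let it go at about 0.15 rad and it sank onto the stack. Two looks about 1.7 s apart gave 0.070 and 0.067 rad from the slope of the bar. Height at the end bar gave 0.085 both times. These disagree slightly, but both lie between 0.01 and 0.12.
- **Bystanders:** The network found the reel, hammer and square within about 5 mm of where they started. The bottle reading was about 9 mm off, but the arm partly hid it from the top camera, and in the side camera it looks untouched.
- **Gripper:** It is open and clear of everything.

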